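Clear the assembly fixture and work its tight nest block free

ROBOT

A 6-joint arm with a two-finger parallel gripper is mounted at the origin on the work surface. World frame = base frame: x ahead of the robot, y to its left, z up, the work surface at z = 0. Lengths are in m, angles in rad, forces in N, time in s.
With the tool pointing down it reaches from about 0.3 to 1 m from the base axis. Payload 5.1 kg.
Tool frame: the origin (TCP) lies at the very end of the fingers, on their centre line; the grasp point (between the pads) lies 19 mm behind it (manip.hold_point_z is the distance from the TCP to the grasp point, in m); z points along the fingers, x is the direction in which the jaws open and shut, and the axes are right-handed (so a half turn about z gives the same grasp; the last joint's range is limited). The gripper opens to 95 mm and grips with 3 to 60 N. Pads are 20 mm wide; open, the fingers measure 119 mm over their backs; the gripper's body (75 mm by 180 mm) begins 59 mm behind the grasp point.
Start: joints at [1.184, 0.124, 1.65, -0, 1.367, -0.083], TCP at [0.194, 0.62, 0.215] pointing down, gripper open.
Joint ranges: [-2.61, 2.61], [-1.02, 2.33], [0.03, 2.71], [-1.35, 4.49], [0.32, 2.68], [-2.91, 2.91]. Speed limits (rad/s): [2.57, 2.57, 3.14, 3.14, 3.14, 3.14].

INTERFACE

Orientations are given as a unit quaternion [x, y, z, w].
In Python, from rig import manip, viewer gives the robot as it stands.
- The arm moves only by the shell command python3 -m creep 'ROWS'. ROWS is JSON, a list of rows, each an object of numbers: "dx", "dy", "dz": the shift along the tool's x, y, z in m; "rx", "ry", "rz": the turn, a rotation vector about the tool's x, y, z in degrees; "claw": the closure, from 0 (fully open) to 1 (shut). In form: [{"dx": .., "dy": .., "dz": .., "rx": .., "ry": .., "rz": .., "claw": ..}, ...]. A call has 1 to 8 rows; each row shifts and turns the pose as measured when the row begins, along the tool's axes as they then stand; what a row does not reach is not made up. A row lasts 1/12 s, in which the tool goes at most 41.7 mm and 7.16 degrees, less where a joint would pass 70% of its speed; a pose out of reach is approached as far as the arm can. A call with a gripper value outside its range is refused whole. The fingers move at their own pace and stop on an object; the grip force is fixed at half the most. Time passes only in rows, so rows that do not move let the fingers close. It gives the time, the measured TCP pose, the force and the opening at its end, in the units of the state.
- manip.sense(): the state, without advancing time (a new reading comes with each control period).
- viewer.capture(name): name is "scene" or "top" or "wrist"; returns a dict with "pixels" (480x640x3 uint8, red, green, blue), "fov_y" (degrees; the focal length in pixels is half the picture's height over the tangent of half this angle, whatever the lens; pixels are square), "cx", "cy" (the principal point, pixels), "k1" (the pictures are not rectified: a ray, as slopes to the right and down, at radius r is drawn at 1 + k1 r^2 times it, then the intrinsics apply), "R" (3x3) and "t" (3): a world point X has camera coordinates R X + t; the wrist camera has in their place "mount" (4x4, takes a point from camera to tool coordinates, whose origin is the TCP and whose axes are the tool frame's). Camera axes: x right, y down, z forward; pixel columns grow to the right and rows downward; lengths in m; the calibration is good to about 2 mm. A picture is of the moment at which its call begins: read the wrist's pose just before it. There is no depth.
- manip.hand_in(): hands the job in, once; it reports no verdict.
The state is a dict: "time": time; "joint_pos": joint angles; "joint_velocities": joint speeds; "joint_efforts": joint torques, N m; "tool_pos": TCP position; "orientation": TCP orientation; "force": force on the tool from outside, world axes, zero at the start; "wrist_torque": the same for the moment, N m; "width": opening from 0.0 (shut) to 1.0 (fully open).
Only numpy, scipy, OpenCV 4.12 (cv2) and the standard library are available. Lean on these libraries where they do the work, as an engineer would, in place of code of your own. Each camera call takes 0.05 s, during which the arm holds its last target.

TASK

Take the leftover applicator off the white nest block and lay it flat in the metal tray. Then grip the block and work it up out of its tight pocket by rocking it side to side between the two blue cords, a couple of clear tips each way, never lifting or dragging the fixture and leaving the bottle, jar and parts box alone. Finish while still holding the block level over its pocket, just clear of the fixture (about a finger's width), so that the pocket can be wiped.

Things in the scene. Friction and masses are not known exactly. Their poses are not given: they have to be found in the camera images.
- fixture: Loose assembly fixture, 2.1 kg, on four rubber feet: steel plate 130 (x) x 200 (y) x 10 mm, its top 14 mm above the bench. Origin on the bench under the plate's middle, z up. Mid-plate is the pocket holding the nest block, between two aluminium cheeks at +y and -y: 60 mm long in x, 15 mm thick, inner faces at y = +-30 mm, tops 42 mm above the bench, screw heads on them 3 mm higher.
- pocket (a point): Centre of the pocket's floor, 14 mm above the fixture's origin. Low stops at x = +-21.5 mm, 12 mm high, keep the block from sliding in x. A block pulled straight up brings the fixture with it; with one side raised at a time and the other side as pivot, only one cord slips. The block is free once its whole underside is above both cords' centres.
- cord_plus (a point): Middle of the springy blue silicone cord, 8 mm thick, along x in the +y cheek's inner face, 18 mm above the pocket floor, 31 mm from the pocket's middle. It yields up to 3 mm in y (3 N/mm) and grips the block's +y side with about 12 to 15 N of friction.
- cord_minus (a point): The same cord in the -y cheek; grips the block's -y side.
- nest: White plastic nest block, 0.16 to 0.26 kg, seated in the pocket, its axes along the fixture's: 40 (x) x 54 (y) x 76 mm high; origin at the centre of its underside, z up. Its flat +y and -y sides stand 48 mm above the cheeks: grip there, 54 mm wide. With 3 mm of room to each cheek it can be tipped about 7 degrees (0.13 rad) either way about its x axis; tip it 5 degrees or more.
- nest_top (a point): Point on the block's centre line level with the tops of its two saddles, 76 mm above its underside. The saddles stand along its +y and -y edges (9 mm thick in y, 14 mm high), each with a 13 mm wide notch, floor 66 mm above the underside, in which the applicator lies.
- nest_saddle (a point): Centre of the block's flat top between the saddles, 62 mm above its underside; the gap between the saddles is 36 mm wide in y, 40 mm long in x and open at both ends, with room for fingers pinching the applicator.
- applicator: Leftover white applicator, 13 to 22 g, 150 mm long, lying along the fixture's y in the notches, 38 to 58 mm sticking out at each end, in the way of a grip on the block's sides. Round barrel 11 mm thick, square blue cap 13 mm wide, 24 mm long at its +y end. Origin on the barrel's axis at mid length, y along the barrel; the axis is 71.5 mm above the block's underside.
- tray: Open grey metal tray, 200 (x) x 190 (y) x 35 mm, walls and floor 3 mm, empty, standing on the bench; origin at the centre of its underside, z up.
- bottle: Bystander: clear plastic bottle, 56 mm in diameter, 150 mm high; origin at the centre of its underside.
- jar: Bystander: small amber glass jar with white lid, 52 mm in diameter, 60 mm high; origin at the centre of its underside.
- parts_box: Bystander: open blue plastic box with white plugs, 80 x 110 x 40 mm; origin at the centre of its underside.
There are look-alikes about, which are no part of the job. Leave any red look-alike of the fixture alone. Leave any brown look-alike of the nest alone.

How it is judged:
By the outcome, as a careful person would: the job done as asked, in the order asked, and still so for the second after the job is handed in, while the arm keeps its last pose, push and grip.
It also fails if it takes over 64 s, if anything falls off the work surface, if the arm or the gripper's body presses on something with over 40 N, if the wrist force passes 120 N, or if a joint passes its speed limit or range.

## Working session

There is one attempt and no reset: what is moved stays moved. The work goes in short steps, Python scripts to look and compute and a shell command to move; the robot and the scene stay as the last step left them, time stands still between calls to the robot, and variables do not carry over. Pictures are saved under pics/ and viewed, and the job is handed in when it is done.

```bash
ls -la; mkdir -p pics
python3 - <<'E'
from rig import manip, viewer
import cv2
s=manip.sense()
print(s)
for n in ("scene","top","wrist"):
    c=viewer.capture(n)
    cv2.imwrite(f"pics/{n}0.png",c["pixels"][:,:,::-1])
    print(n,{k:v for k,v in c.items() if k!="pixels"})
print(manip.hold_point_z)
E
```

```text
total 12
drwxr-xr-x  3 agent agent 4096 Dec  6 13:40 .
drwxr-xr-x 23 root  root  4096 Dec  6 13:40 ..
drwxr-xr-x  2 agent agent 4096 Dec  6 13:40 pics
{'time': 0.0, 'joint_pos': array([ 1.18438912e+00,  1.24449240e-01,  1.65168067e+00, -2.63614100e-05,
        1.36747664e+00, -8.25625417e-02]), 'joint_velocities': array([ 0.00028002, -0.00028925,  0.00124464,  0.00176274,  0.00088407,
        0.00088533]), 'joint_efforts': array([ 8.96416509e-05, -4.17607427e+01, -3.59932351e+01,  7.75234331e-02,
        4.91216616e-02, -1.75743585e-04]), 'tool_pos': array([0.1942431 , 0.6196253 , 0.21341926]), 'orientation': array([ 8.05972871e-01,  5.91951617e-01, -8.51210404e-04,  5.38099425e-04]), 'force': array([-0.03681029, -0.46985188,  0.50804075]), 'wrist_torque': array([-0.01018438,  0.00680833, -0.0085117 ]), 'width': 1.0009254377333647}
scene {'fov_y': 55.833124318676816, 'cx': 316.5516112401614, 'cy': 243.6295482832591, 'k1': -0.08794462314431771, 'R': array([[-0.70572491,  0.70810946, -0.02309409],
       [ 0.37787691,  0.34863132, -0.8577093 ],
       [-0.59930074, -0.61403355, -0.5136
[... 185 characters left out ...]
[[ 5.90320444e-03, -9.99982374e-01, -6.36286812e-04],
       [-9.95460899e-01, -5.81606858e-03, -9.49935344e-02],
       [ 9.49881593e-02,  1.19416490e-03, -9.95477686e-01]]), 't': array([-0.15278985,  0.60298615,  1.20007092])}
wrist {'fov_y': 63.73767325651269, 'cx': 317.07167864599285, 'cy': 238.1559281485541, 'k1': -0.06459052160785522, 'mount': array([[ 9.99999811e-01,  3.05948642e-04, -5.33919221e-04,
         4.72842832e-04],
       [-1.71397955e-04,  9.71791494e-01,  2.35841605e-01,
        -6.49565763e-02],
       [ 5.91013576e-04, -2.35841468e-01,  9.71791363e-01,
        -1.69011326e-01],
       [ 0.00000000e+00,  0.00000000e+00,  0.00000000e+00,
         1.00000000e+00]])}
0.0188
```

View pics/scene0.png

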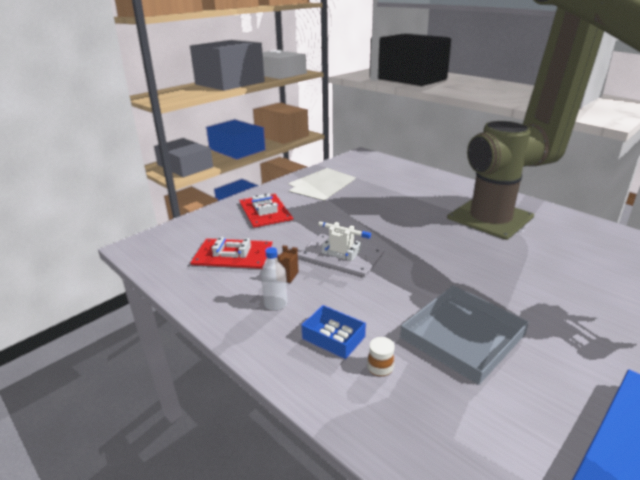

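View pics/top0.png

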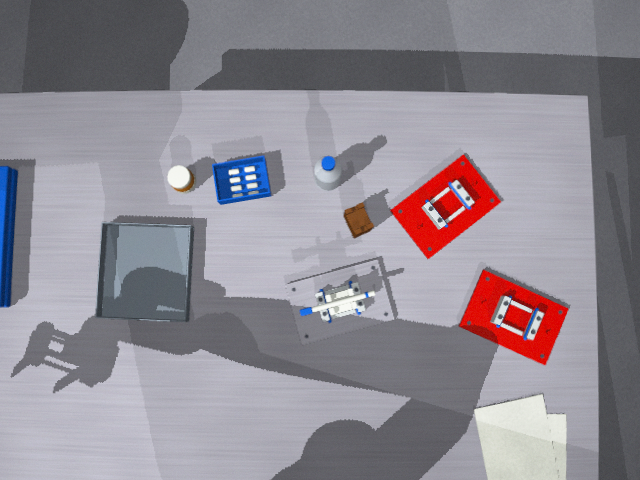

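View pics/wrist0.png

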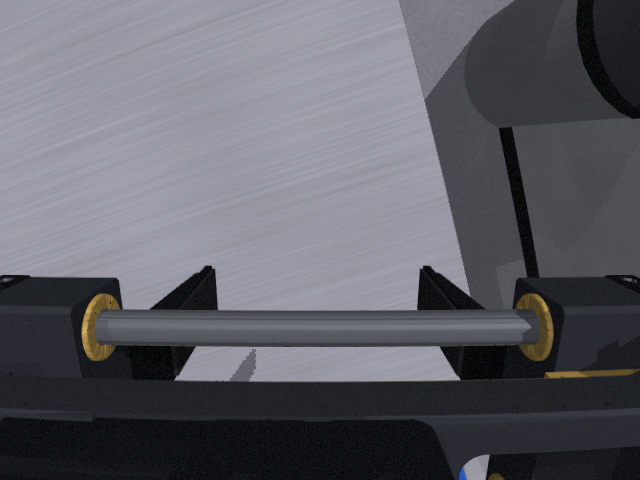

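Pictures: the scene and top views show a grey fixture with a white block and applicator (top 341,302; scene 342,243). There are two red look-alike fixtures (top 447,205 and 515,316) and a brown block (top 357,220). The tray is at top (146,272), the bottle at (328,172), the jar at (180,178) and the parts box at (243,180). By the description, the target is the grey plate with the white block. I'll check it in a close crop.

```bash
cat > h.py <<'E'
import numpy as np, cv2
from rig import manip, viewer
from scipy.spatial.transform import Rotation as Ro
def cam(name):
    s=manip.sense(); c=viewer.capture(name); px=c["pixels"]; h=px.shape[0]
    f=h/2/np.tan(np.radians(c["fov_y"])/2)
    if "mount" in c:
        T=np.eye(4);T[:3,:3]=Ro.from_quat(s["orientation"]).as_matrix();T[:3,3]=s["tool_pos"]
        M=T@c["mount"]; R=M[:3,:3].T; t=-R@M[:3,3]
    else: R,t=np.array(c["R"]),np.array(c["t"])
    return dict(px=px,f=f,cx=c["cx"],cy=c["cy"],k=c["k1"],R=R,t=t,C=-R.T@t)
def ray(c,uv):
    d=(np.array(uv,float)-[c["cx"],c["cy"]])/c["f"]; p=d.copy()
    for _ in range(30): p=d/(1+c["k"]*(p@p))
    v=c["R"].T@np.array([p[0],p[1],1]); return v/np.linalg.norm(v)
def onz(c,uv,z):
    v=ray(c,uv); return c["C"]+v*(z-c["C"][2])/v[2]
def proj(c,X):
    q=c["R"]@np.array(X)+c["t"]; p=q[:2]/q[2]; p=p*(1+c["k"]*(p@p)); return p*c["f"]+[c["cx"],c["cy"]]
def tri(c1,u1,c2,u2):
    a,b=ray(c1,u1),ray(c2,u2); A=np.stack([a,-b],1); l=np.linalg.lstsq(A,c2["C"]-c1["C"],rcond=None)[0]
    p,q=c1["C"]+a*l[0],c2["C"]+b*l[1]; return (p+q)/2,np.linalg.norm(p-q)
def save(img,n,s=1): cv2.imwrite(f"pics/{n}.png",cv2.resize(img[:,:,::-1],None,fx=s,fy=s,interpolation=cv2.INTER_CUBIC))
E
python3 - <<'E'
from h import *
t=cam("top"); s=cam("scene")
a=t["px"][240:360,270:420]; b=s["px"][205:285,290:400]
save(a,"ct",5); save(b,"cs",7)
E
```

```text
(no output)
```

View pics/ct.png

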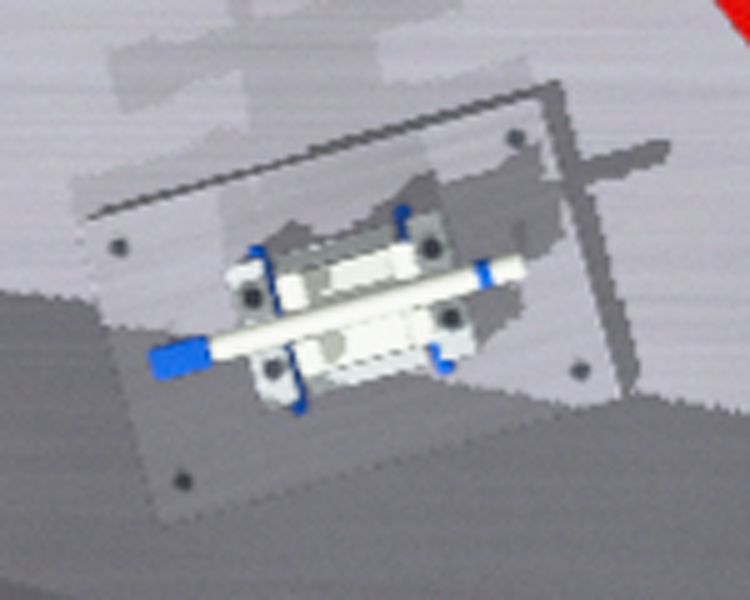

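View pics/cs.png

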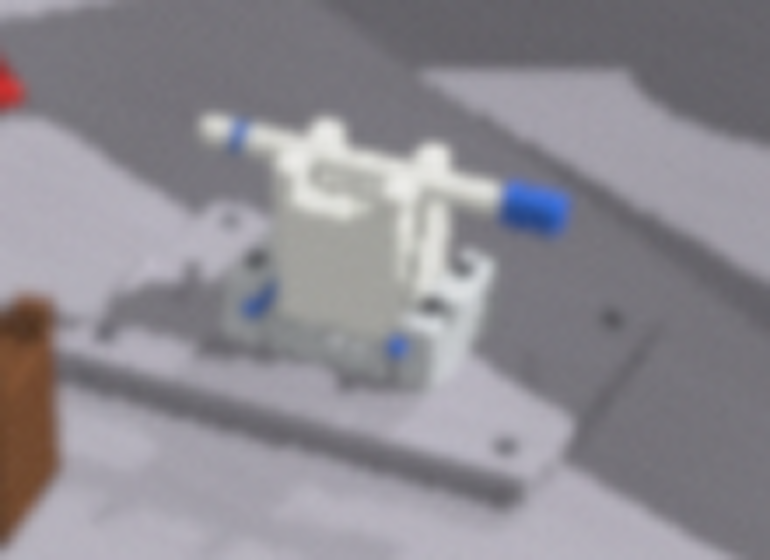

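The crop confirms the choice: a grey plate, white block, blue cords, and the applicator with its blue cap to the left (crop 178,358) and its tip to the right (525,268). Next I'll measure.

Run:
```python
from h import *
t=cam("top"); s=cam("scene")
o=np.array([270,240])
P=lambda a:np.array(a)/5+o
sc=[onz(t,P(p),.045) for p in [(252,297),(273,370),(431,247),(451,317)]]
ho=[onz(t,P(p),.014) for p in [(119,247),(183,482),(515,138),(580,370)]]
print("screws",np.round(sc,4).tolist(),np.mean(sc,0)); print("holes",np.round(ho,4).tolist(),np.mean(ho,0))
ya=(sc[0]+sc[1]-sc[2]-sc[3])[:2]; print("yaw of +y from screws",np.degrees(np.arctan2(ya[1],ya[0]))-90, np.linalg.norm(ya)/2)
ya=(ho[0]+ho[1]-ho[2]-ho[3])[:2]; print("holes",np.degrees(np.arctan2(ya[1],ya[0]))-90, np.linalg.norm(ya)/2)
# applicator ends
for z in(.0855,):
  e1=onz(t,P((150,362)),z);e2=onz(t,P((525,267)),z);d=(e1-e2)[:2]
  print("appl",e1,e2,(e1+e2)/2,np.linalg.norm(d),np.degrees(np.arctan2(d[1],d[0]))-90)
# triangulate cap via colour
def blob(c,box):
    x0,y0,x1,y1=box; im=cv2.cvtColor(c["px"],cv2.COLOR_RGB2HSV)[y0:y1,x0:x1]
    m=cv2.inRange(im,(100,150,60),(130,255,255)); n,l,st,ce=cv2.connectedComponentsWithStats(m)
    i=1+np.argmax(st[1:,4]); print(st[i]); return ce[i]+[x0,y0]
u1=blob(t,(290,290,320,330)); u2=blob(s,(350,220,380,250)); print(u1,u2,tri(t,u1,s,u2))
# scene holes check
q=np.array([290,205]); Q=lambda a:np.array(a)/7+q
print("scene holes",[np.round(onz(s,Q(p),.014),4).tolist() for p in[(505,445),(612,320),(230,220)]])
print("tip tri",tri(t,P((525,267)),s,Q((202,127))))
# tray
rim=[onz(t,p,.035) for p in[(102,222),(193,224),(190,321),(97,319)]];print("tray rim",np.round(rim,4).tolist(),np.mean(rim,0))
print("box",onz(t,(243,180),.04),"bottle",onz(t,(328,163),.15),"jar",onz(t,(180,178),.06),"brown",onz(t,(357,220),.07))
```

```text
screws [[0.493, -0.1548, 0.045], [0.4638, -0.1634, 0.045], [0.5136, -0.227, 0.045], [0.4854, -0.2351, 0.045]] [ 0.48894777 -0.19506822  0.045     ]
holes [[0.5135, -0.0997, 0.014], [0.417, -0.1269, 0.014], [0.5596, -0.2639, 0.014], [0.4637, -0.2906, 0.014]] [ 0.4884588  -0.19528835  0.014     ]
yaw of +y from screws 16.336203003569295 0.07493545673164101
holes 15.81756576311659 0.17037566410144261
appl [ 0.46736699 -0.11513138  0.0855    ] [ 0.50504823 -0.2611446   0.0855    ] [ 0.48620761 -0.18813799  0.0855    ] 0.15079700278586572 14.470444507191758
[10 17 12  9 75]
[13 12  8  6 33]
[305.54666667 311.17333333] [366.09090909 234.21212121] (array([ 0.47033146, -0.12653417,  0.08560453]), np.float64(0.0016231969492966588))
scene holes [[0.5167, -0.0993, 0.014], [0.4217, -0.1246, 0.014], [0.4668, -0.2887, 0.014]]
tip tri (array([ 0.50601291, -0.26241494,  0.08267381]), np.float64(0.0027148102637431903))
tray rim [[0.6497, 0.3019, 0.035], [0.6462, 0.1091, 0.035], [0.447, 0.1106, 0.035], [0.4484, 0.305, 0.035]] [0.54783264 0.20664489 0.035     ]
box [0.73775887 0.00655774 0.04      ] bottle [ 0.74831776 -0.16735705  0.15      ] jar [0.73760771 0.1334382  0.06      ] brown [ 0.65140806 -0.22699011  0.07      ]
```

Measured: the fixture centre is near (0.489, -0.195) with yaw about +16°. The screw-row spacing is 75 mm, as the cheeks require. The cap triangulates to z = 85.6 mm against 85.5 expected, the applicator measures 150.8 mm, and the tray centre is (0.548, 0.207). These agree with the given sizes, so I'll move.

```bash
cat > go.py <<'E'
import sys
from h import *
s=manip.sense(); R=Ro.from_quat(s["orientation"]).as_matrix(); p=s["tool_pos"]
a=[float(v) for v in sys.argv[1:]]
yaw=np.degrees(np.arctan2(R[1,0],R[0,0]))
d=R.T@(np.array(a[:3])-p)
ty=np.radians(a[3]); Rt=np.array([[np.cos(ty),np.sin(ty),0],[np.sin(ty),-np.cos(ty),0],[0,0,-1]])
rv=np.degrees(Ro.from_matrix(R.T@Rt).as_rotvec())
print("t %.2f"%s["time"],"p",p.round(4),"yaw %.2f"%yaw,"F",s["force"].round(1),"w %.3f"%s["width"],"j1 %.2f j6 %.2f"%(s["joint_pos"][0],s["joint_pos"][5]))
print("need d(mm)",(d*1000).round(1),"rot",rv.round(2))
E
python3 -m creep '[{"dx":-0.032,"dy":0.024},{"dx":-0.032,"dy":0.024},{"dx":-0.032,"dy":0.024},{"dx":-0.032,"dy":0.024},{"dx":-0.032,"dy":0.024},{"dx":-0.032,"dy":0.024},{"dx":-0.032,"dy":0.024},{"dx":-0.032,"dy":0.024}]'
python3 go.py 0.489 -0.193 0.2 16
```

```text
t 0.35 p [0.1944 0.6201 0.2144] yaw 72.59 F [-0.2  0.1  0.6] w 1.000 j1 1.18 j6 -0.08
need d(mm) [-687.7  524.3   14.7] rot [1.000e-02 2.000e-02 5.659e+01]invalid input
```

```bash
python3 -m creep '[{"dx":-0.032,"dy":0.024,"dz":0,"rx":0,"ry":0,"rz":0,"claw":0},{"dx":-0.032,"dy":0.024,"dz":0,"rx":0,"ry":0,"rz":0,"claw":0},{"dx":-0.032,"dy":0.024,"dz":0,"rx":0,"ry":0,"rz":0,"claw":0},{"dx":-0.032,"dy":0.024,"dz":0,"rx":0,"ry":0,"rz":0,"claw":0},{"dx":-0.032,"dy":0.024,"dz":0,"rx":0,"ry":0,"rz":0,"claw":0},{"dx":-0.032,"dy":0.024,"dz":0,"rx":0,"ry":0,"rz":0,"claw":0},{"dx":-0.032,"dy":0.024,"dz":0,"rx":0,"ry":0,"rz":0,"claw":0},{"dx":-0.032,"dy":0.024,"dz":0,"rx":0,"ry":0,"rz":0,"claw":0}]'
python3 go.py 0.489 -0.193 0.2 16
```

```text
time: 1.02
tool_pos: [0.3021, 0.3128, 0.2115]
orientation: [0.802, 0.597, -0.0, 0.0]
force: [1.5, 0.3, -1.1]
width: 0.999
t 1.02 p [0.3021 0.3128 0.2115] yaw 73.34 F [ 1.5  0.3 -1.1] w 0.999 j1 0.68 j6 -0.60
need d(mm) [-430.9  324.    11.8] rot [2.000e-02 6.000e-02 5.734e+01]
```

```bash
python3 -m creep '[{"dx":-0.032,"dy":0.024,"dz":0,"rx":0,"ry":0,"rz":0,"claw":0},{"dx":-0.032,"dy":0.024,"dz":0,"rx":0,"ry":0,"rz":0,"claw":0},{"dx":-0.032,"dy":0.024,"dz":0,"rx":0,"ry":0,"rz":0,"claw":0},{"dx":-0.032,"dy":0.024,"dz":0,"rx":0,"ry":0,"rz":0,"claw":0},{"dx":-0.032,"dy":0.024,"dz":0,"rx":0,"ry":0,"rz":0,"claw":0},{"dx":-0.032,"dy":0.024,"dz":0,"rx":0,"ry":0,"rz":0,"claw":0},{"dx":-0.032,"dy":0.024,"dz":0,"rx":0,"ry":0,"rz":0,"claw":0},{"dx":-0.032,"dy":0.024,"dz":0,"rx":0,"ry":0,"rz":0,"claw":0}]'
python3 -m creep '[{"dx":0,"dy":0,"dz":0,"rx":0,"ry":0,"rz":7.1,"claw":0.6},{"dx":0,"dy":0,"dz":0,"rx":0,"ry":0,"rz":7.1,"claw":0.6},{"dx":0,"dy":0,"dz":0,"rx":0,"ry":0,"rz":7.1,"claw":0.6},{"dx":0,"dy":0,"dz":0,"rx":0,"ry":0,"rz":7.1,"claw":0.6},{"dx":0,"dy":0,"dz":0,"rx":0,"ry":0,"rz":7.1,"claw":0.6},{"dx":0,"dy":0,"dz":0,"rx":0,"ry":0,"rz":7.1,"claw":0.6},{"dx":0,"dy":0,"dz":0,"rx":0,"ry":0,"rz":7.1,"claw":0.6},{"dx":0,"dy":0,"dz":0,"rx":0,"ry":0,"rz":7.1,"claw":0.6}]'
python3 go.py 0.489 -0.193 0.2 16
```

```text
time: 1.68
tool_pos: [0.4144, -0.0015, 0.2146]
orientation: [0.801, 0.599, 0.005, 0.003]
force: [1.7, 0.9, -0.4]
width: 0.998
time: 2.35
tool_pos: [0.4161, -0.0128, 0.216]
orientation: [0.99, 0.139, 0.007, 0.002]
force: [-0.0, 0.1, -0.1]
width: 0.498
t 2.35 p [ 0.4161 -0.0128  0.216 ] yaw 15.95 F [-0.   0.1 -0.1] w 0.498 j1 -0.16 j6 -0.44
need d(mm) [ 20.4 193.2  17.3] rot [ 0.32 -0.77 -0.05]
```

```bash
python3 -m creep '[{"dx":0.004,"dy":0.04,"dz":0,"rx":0,"ry":-0.1,"rz":0,"claw":0.6},{"dx":0.004,"dy":0.04,"dz":0,"rx":0,"ry":-0.1,"rz":0,"claw":0.6},{"dx":0.004,"dy":0.04,"dz":0,"rx":0,"ry":-0.1,"rz":0,"claw":0.6},{"dx":0.004,"dy":0.04,"dz":0,"rx":0,"ry":-0.1,"rz":0,"claw":0.6},{"dx":0.004,"dy":0.04,"dz":0,"rx":0,"ry":-0.1,"rz":0,"claw":0.6},{"dx":0,"dy":0.02,"dz":0,"rx":0,"ry":0,"rz":0,"claw":0.6},{"dx":0,"dy":0,"dz":0,"rx":0,"ry":0,"rz":0,"claw":0.6}]'
python3 go.py 0.489 -0.193 0.2 16
python3 - <<'E'
from h import *
w=cam("wrist"); save(w["px"],"w1")
E
```

```text
time: 2.93
tool_pos: [0.499, -0.2262, 0.2187]
orientation: [0.99, 0.139, 0.006, 0.003]
force: [0.1, 0.2, 0.4]
width: 0.4
t 2.93 p [ 0.499  -0.2262  0.2187] yaw 16.02 F [0.1 0.2 0.4] w 0.400 j1 -0.52 j6 -0.80
need d(mm) [ -0.6 -34.8  18.4] rot [ 0.44 -0.57  0.02]
```

View pics/w1.png

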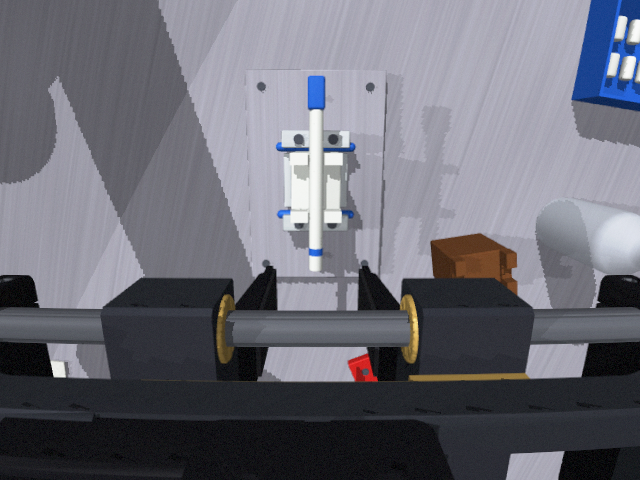

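The wrist view shows the fixture square to the tool. The applicator runs from its cap end (317,76) to its tip (316,271), and the four plate screws and four cheek screws are visible.

Run:
```python
from h import *
w=cam("wrist")
def dark(z,pts,r=9):
    g=cv2.cvtColor(w["px"],cv2.COLOR_RGB2GRAY); out=[]
    for x,y in pts:
        p=255-g[y-r:y+r+1,x-r:x+r+1].astype(float); p=np.clip(p-p.max()*0.75,0,None)
        yy,xx=np.mgrid[-r:r+1,-r:r+1]; u=(x+(p*xx).sum()/p.sum(),y+(p*yy).sum()/p.sum())
        out.append(onz(w,u,z)); print(np.round(u,1),out[-1].round(4))
    return np.array(out)
for z,pts,r in((.014,[(261,86),(370,87),(266,264),(364,265)],6),(.045,[(298,139),(333,139),(299,225),(331,225)],5)):
    o=dark(z,pts,r); d=(o[0]+o[1]-o[2]-o[3])[:2]/2
    print("centre",o.mean(0),"len",np.linalg.norm(d),"yaw",np.degrees(np.arctan2(d[1],d[0]))-90)
e=[onz(w,p,.0855) for p in((316.5,75.5),(315.5,271))]; d=(e[0]-e[1])[:2]
print(e,(e[0]+e[1])/2,np.linalg.norm(d),np.degrees(np.arctan2(d[1],d[0]))-90)
# block edges: saddles
print([onz(w,p,.09).round(4) for p in((291,152),(341,152),(291,222),(341,222))])
```

```text
[261.2  88. ] [ 0.4203 -0.1273  0.014 ]
[369.7  88.6] [ 0.516  -0.1001  0.014 ]
[268.8 268.1] [ 0.4703 -0.2931  0.014 ]
[364.4 268.8] [ 0.5641 -0.2672  0.014 ]
centre [ 0.49265686 -0.19695258  0.014     ] len 0.17354870489429627 yaw 16.414448053129817
[298.2 140.6] [ 0.4667 -0.1633  0.045 ]
[332.8 140.5] [ 0.4953 -0.1549  0.045 ]
[299.6 227.1] [ 0.4882 -0.2365  0.045 ]
[331.6 227.2] [ 0.5162 -0.2287  0.045 ]
centre [ 0.49158558 -0.19585224  0.045     ] len 0.07648484525303724 yaw 16.09712779194591
[array([ 0.46857562, -0.11392468,  0.0855    ]), array([ 0.5096176 , -0.25963068,  0.0855    ])] [ 0.48909661 -0.18677768  0.0855    ] 0.15137596227167385 15.731287026835304
[array([ 0.4654, -0.1725,  0.09  ]), array([ 0.5016, -0.1621,  0.09  ]), array([ 0.4795, -0.2245,  0.09  ]), array([ 0.5173, -0.2137,  0.09  ])]
```

```bash
python3 -m creep '[{"dx":0,"dy":-0.033,"dz":0.03,"rx":0.4,"ry":-0.6,"rz":0,"claw":0.75},{"dx":0,"dy":0,"dz":0.03,"rx":0,"ry":0,"rz":0,"claw":0.75},{"dx":0,"dy":0,"dz":0.03,"rx":0,"ry":0,"rz":0,"claw":0.75},{"dx":0,"dy":0,"dz":0,"rx":0,"ry":0,"rz":0,"claw":0.75},{"dx":0,"dy":0,"dz":0,"rx":0,"ry":0,"rz":0,"claw":0.75}]'
python3 go.py 0.491 -0.195 0.12 16
python3 - <<'E'
from h import *
w=cam("wrist"); save(w["px"],"w2")
E
```

```text
time: 3.45
tool_pos: [0.4898, -0.1866, 0.1314]
orientation: [0.99, 0.143, 0.002, 0.0]
force: [0.1, -0.3, 0.3]
width: 0.254
t 3.45 p [ 0.4898 -0.1866  0.1314] yaw 16.41 F [ 0.1 -0.3  0.3] w 0.254 j1 -0.47 j6 -0.76
need d(mm) [-1.2  8.4 11.4] rot [ 0.05 -0.26  0.41]
```

View pics/w2.png

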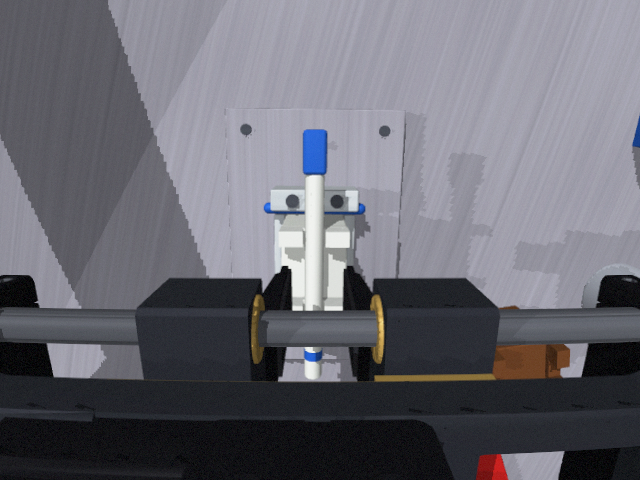

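```bash
python3 -m creep '[{"dx":-0.0015,"dy":0.008,"dz":0.015,"rx":0,"ry":-0.25,"rz":0.4,"claw":0.77},{"dx":0,"dy":0,"dz":0.012,"rx":0,"ry":0,"rz":0,"claw":0.77},{"dx":0,"dy":0,"dz":0,"rx":0,"ry":0,"rz":0,"claw":0.77},{"dx":0,"dy":0,"dz":0,"rx":0,"ry":0,"rz":0,"claw":0.77}]'
python3 go.py 0.491 -0.195 0.081 16
python3 - <<'E'
from h import *
w=cam("wrist"); save(w["px"][200:400,220:420],"w3",3)
E
```

```text
time: 3.83
tool_pos: [0.4938, -0.1943, 0.1108]
orientation: [0.99, 0.14, 0.004, 0.003]
force: [-0.7, 0.0, 0.2]
width: 0.231
t 3.83 p [ 0.4938 -0.1943  0.1108] yaw 16.14 F [-0.7  0.   0.2] w 0.231 j1 -0.48 j6 -0.76
need d(mm) [-3.1 -0.3 29.8] rot [ 0.4  -0.43  0.14]
```

View pics/w3.png

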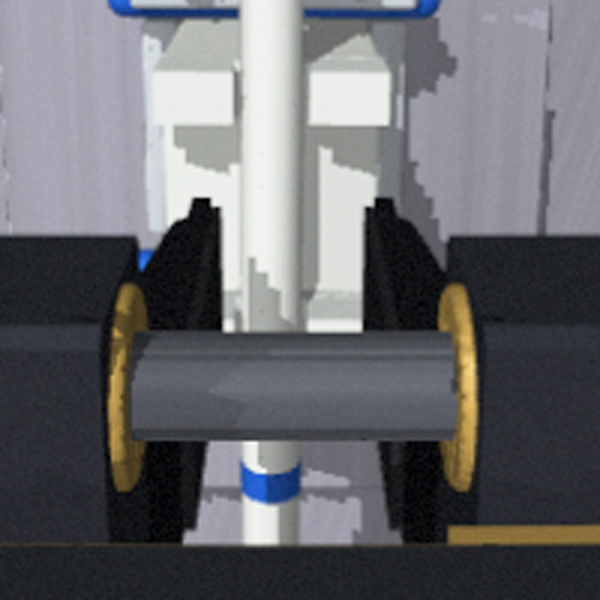

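Fingers are centred at crop x = 293 and the barrel at 271, about 3.3 mm off, which agrees with the computed -3.1 mm. Correcting, then descending.

```bash
python3 -m creep '[{"dx":-0.0032,"dy":0,"dz":0.006,"rx":0.4,"ry":-0.4,"rz":0,"claw":0.77},{"dx":0,"dy":0,"dz":0.004,"rx":0,"ry":0,"rz":0,"claw":0.77},{"dx":0,"dy":0,"dz":0,"rx":0,"ry":0,"rz":0,"claw":0.77},{"dx":0,"dy":0,"dz":0,"rx":0,"ry":0,"rz":0,"claw":0.77}]'
python3 go.py 0.491 -0.195 0.081 16
python3 - <<'E'
from h import *
w=cam("wrist"); save(w["px"][200:400,220:420],"w4",3)
E
```

```text
time: 4.22
tool_pos: [0.4921, -0.1959, 0.1032]
orientation: [0.99, 0.14, 0.002, 0.001]
force: [-0.3, 0.4, 0.8]
width: 0.23
t 4.22 p [ 0.4921 -0.1959  0.1032] yaw 16.14 F [-0.3  0.4  0.8] w 0.230 j1 -0.48 j6 -0.76
need d(mm) [-0.9 -1.2 22.2] rot [ 0.14 -0.21  0.14]
```

View pics/w4.png

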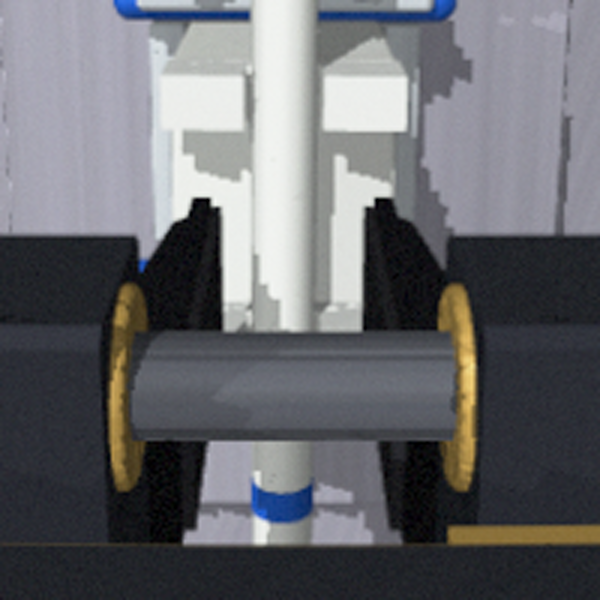

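```bash
python3 -m creep '[{"dx":-0.001,"dy":-0.001,"dz":0.008,"rx":0.1,"ry":-0.2,"rz":0,"claw":0.77},{"dx":0,"dy":0,"dz":0.005,"rx":0,"ry":0,"rz":0,"claw":0.77},{"dx":0,"dy":0,"dz":0,"rx":0,"ry":0,"rz":0,"claw":0.77},{"dx":0,"dy":0,"dz":0,"rx":0,"ry":0,"rz":0,"claw":0.77}]'
python3 go.py 0.491 -0.195 0.081 16
python3 - <<'E'
from h import *
w=cam("wrist"); save(w["px"][200:400,220:420],"w5",3)
E
```

```text
time: 4.6
tool_pos: [0.4907, -0.1951, 0.0888]
orientation: [0.99, 0.14, -0.0, 0.0]
force: [-0.1, 0.3, 0.2]
width: 0.231
t 4.60 p [ 0.4907 -0.1951  0.0888] yaw 16.14 F [-0.1  0.3  0.2] w 0.231 j1 -0.48 j6 -0.76
need d(mm) [ 0.3 -0.   7.8] rot [0.03 0.02 0.14]
```

View pics/w5.png

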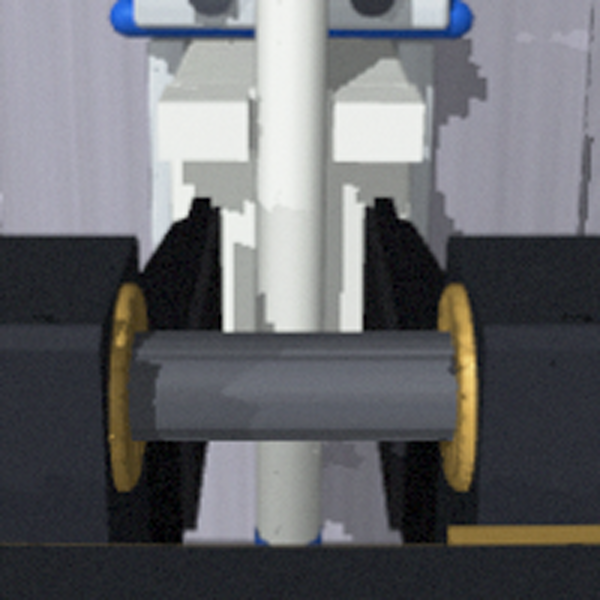

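The barrel is now centred at 291 against the fingers at 293, within 0.3 mm. Descending and closing.

```bash
python3 -m creep '[{"dx":0,"dy":0,"dz":0.006,"rx":0,"ry":0,"rz":0,"claw":0.77},{"dx":0,"dy":0,"dz":0.0015,"rx":0,"ry":0,"rz":0,"claw":0.77},{"dx":0,"dy":0,"dz":0,"rx":0,"ry":0,"rz":0,"claw":0.8}]'
python3 go.py 0.491 -0.195 0.081 16
python3 -m creep '[{"dx":0,"dy":0,"dz":0,"rx":0,"ry":0,"rz":0,"claw":0.9},{"dx":0,"dy":0,"dz":0,"rx":0,"ry":0,"rz":0,"claw":1},{"dx":0,"dy":0,"dz":0,"rx":0,"ry":0,"rz":0,"claw":1},{"dx":0,"dy":0,"dz":0,"rx":0,"ry":0,"rz":0,"claw":1}]'
python3 go.py 0.491 -0.195 0.081 16
```

```text
time: 4.9
tool_pos: [0.4908, -0.1951, 0.0807]
orientation: [0.99, 0.14, -0.0, 0.0]
force: [0.2, 0.5, 1.1]
width: 0.211
t 4.90 p [ 0.4908 -0.1951  0.0807] yaw 16.14 F [0.2 0.5 1.1] w 0.211 j1 -0.48 j6 -0.76
need d(mm) [ 0.2 -0.1 -0.3] rot [0.03 0.01 0.14]
time: 5.23
tool_pos: [0.4907, -0.1951, 0.0805]
orientation: [0.99, 0.14, -0.0, 0.0]
force: [-0.1, 0.4, -0.8]
width: 0.103
t 5.23 p [ 0.4907 -0.1951  0.0805] yaw 16.14 F [-0.1  0.4 -0.8] w 0.103 j1 -0.48 j6 -0.76
need d(mm) [ 0.3 -0.  -0.5] rot [0.02 0.03 0.14]
```

```bash
python3 -m creep '[{"dx":0,"dy":0,"dz":-0.004,"rx":0,"ry":0,"rz":0,"claw":1},{"dx":0,"dy":0,"dz":-0.008,"rx":0,"ry":0,"rz":0,"claw":1},{"dx":0,"dy":0,"dz":-0.02,"rx":0,"ry":0,"rz":0,"claw":1},{"dx":0,"dy":0,"dz":-0.03,"rx":0,"ry":0,"rz":0,"claw":1},{"dx":0,"dy":0,"dz":-0.03,"rx":0,"ry":0,"rz":0,"claw":1},{"dx":0,"dy":0,"dz":0,"rx":0,"ry":0,"rz":0,"claw":1}]'
python3 go.py 0.548 0.205 0.17 1
python3 - <<'E'
from h import *
w=cam("wrist"); save(w["px"],"w6"); s=cam("scene"); save(s["px"][180:300,280:420],"s6",4)
E
```

```text
time: 5.73
tool_pos: [0.4895, -0.1944, 0.1768]
orientation: [0.99, 0.14, -0.002, -0.001]
force: [1.2, -0.1, 0.5]
width: 0.105
t 5.73 p [ 0.4895 -0.1944  0.1768] yaw 16.14 F [ 1.2 -0.1  0.5] w 0.105 j1 -0.48 j6 -0.76
need d(mm) [ 167.3 -367.3    7.2] rot [-0.12  0.22 15.14]
```

View pics/w6.png

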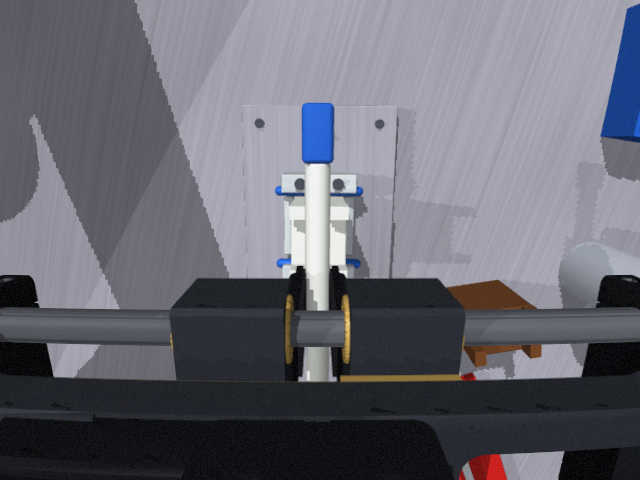

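View pics/s6.png

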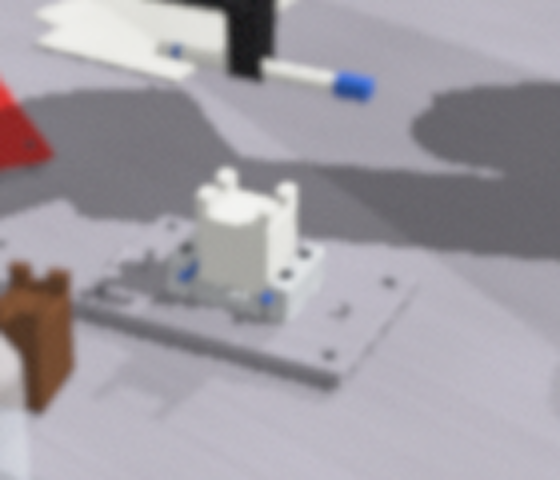

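The applicator is held level in the jaws, clear of the block, and the block stays seated. Carrying it to the tray.

```bash
python3 -m creep '[{"dx":0.01,"dy":-0.02,"dz":0,"rx":0,"ry":0,"rz":0,"claw":1},{"dx":0.0165,"dy":-0.037,"dz":0,"rx":0,"ry":0,"rz":0,"claw":1},{"dx":0.0165,"dy":-0.037,"dz":0,"rx":0,"ry":0,"rz":0,"claw":1},{"dx":0.0165,"dy":-0.037,"dz":0,"rx":0,"ry":0,"rz":0,"claw":1},{"dx":0.0165,"dy":-0.037,"dz":0,"rx":0,"ry":0,"rz":0,"claw":1},{"dx":0.0165,"dy":-0.037,"dz":0,"rx":0,"ry":0,"rz":0,"claw":1},{"dx":0.0165,"dy":-0.037,"dz":0,"rx":0,"ry":0,"rz":0,"claw":1},{"dx":0.0165,"dy":-0.037,"dz":0,"rx":0,"ry":0,"rz":0,"claw":1}]'
python3 -m creep '[{"dx":0.0165,"dy":-0.037,"dz":0,"rx":0,"ry":0,"rz":0,"claw":1},{"dx":0.0165,"dy":-0.037,"dz":0,"rx":0,"ry":0,"rz":0,"claw":1},{"dx":0.005,"dy":-0.01,"dz":0,"rx":0,"ry":0,"rz":3,"claw":1},{"dx":0,"dy":0,"dz":0,"rx":0,"ry":0,"rz":6,"claw":1},{"dx":0,"dy":0,"dz":0,"rx":0,"ry":0,"rz":5,"claw":1},{"dx":0,"dy":0,"dz":0,"rx":0,"ry":0,"rz":0,"claw":1}]'
python3 go.py 0.548 0.198 0.17 1
```

```text
time: 6.5
tool_pos: [0.5258, 0.1135, 0.1621]
orientation: [0.991, 0.133, -0.012, -0.004]
force: [1.2, -1.0, -0.1]
width: 0.101
time: 7.0
tool_pos: [0.5332, 0.2163, 0.1509]
orientation: [1.0, 0.012, -0.021, -0.001]
force: [-0.9, -0.7, -0.5]
width: 0.106
t 7.00 p [0.5332 0.2163 0.1509] yaw 1.36 F [-0.9 -0.7 -0.5] w 0.106 j1 0.29 j6 0.26
need d(mm) [ 13.6  18.6 -19.7] rot [-0.1   2.42  0.36]
```

```bash
python3 -m creep '[{"dx":0.014,"dy":0.018,"dz":0.01,"rx":0,"ry":2.4,"rz":0.3,"claw":1},{"dx":0,"dy":0,"dz":0.02,"rx":0,"ry":0,"rz":0,"claw":1},{"dx":0,"dy":0,"dz":0.02,"rx":0,"ry":0,"rz":0,"claw":1},{"dx":0,"dy":0,"dz":0,"rx":0,"ry":0,"rz":0,"claw":1},{"dx":0,"dy":0,"dz":0,"rx":0,"ry":0,"rz":0,"claw":1}]'
python3 go.py 0.548 0.198 0.005 1
python3 - <<'E'
from h import *
w=cam("wrist"); save(w["px"],"w7"); t=cam("top"); save(t["px"][200:340,60:240],"t7",4)
E
```

```text
time: 7.42
tool_pos: [0.5446, 0.1969, 0.094]
orientation: [1.0, 0.015, -0.003, 0.0]
force: [1.6, 0.5, 0.2]
width: 0.105
t 7.42 p [0.5446 0.1969 0.094 ] yaw 1.67 F [1.6 0.5 0.2] w 0.105 j1 0.25 j6 0.22
need d(mm) [ 3.9 -1.  89. ] rot [0.01 0.33 0.67]
```

View pics/w7.png

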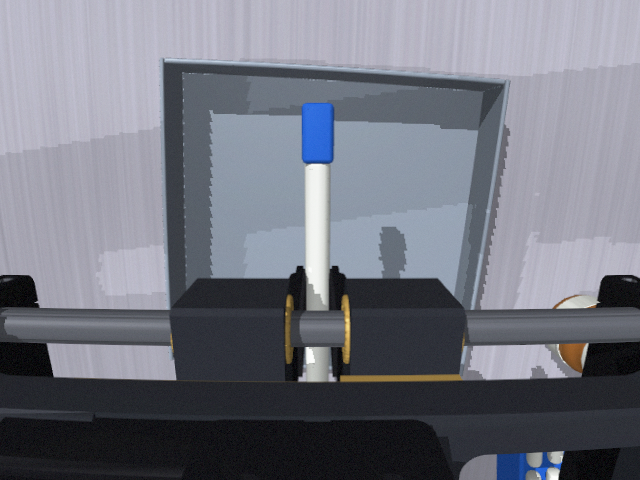

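View pics/t7.png

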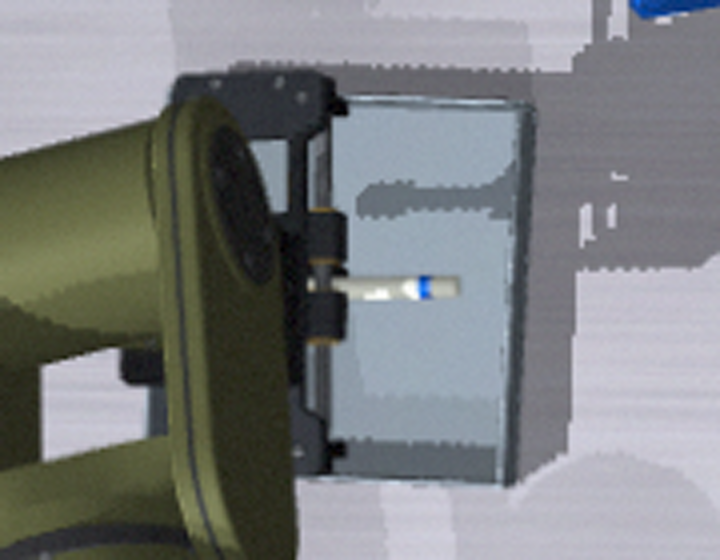

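The applicator is inside the tray outline on both views, with the cap end at (317,104) below the rim at row 75. Lowering.

```bash
python3 -m creep '[{"dx":0.003,"dy":0,"dz":0.03,"rx":0,"ry":0.3,"rz":0,"claw":1},{"dx":0,"dy":0,"dz":0.025,"rx":0,"ry":0,"rz":0,"claw":1},{"dx":0,"dy":0,"dz":0.012,"rx":0,"ry":0,"rz":0,"claw":1},{"dx":0,"dy":0,"dz":0,"rx":0,"ry":0,"rz":0,"claw":1},{"dx":0,"dy":0,"dz":0,"rx":0,"ry":0,"rz":0,"claw":1}]'
python3 go.py 0.548 0.198 0.005 1
```

```text
time: 7.93
tool_pos: [0.5537, 0.1988, 0.0337]
orientation: [1.0, 0.016, 0.007, -0.002]
force: [-1.1, -0.5, -0.2]
width: 0.111
t 7.93 p [0.5537 0.1988 0.0337] yaw 1.79 F [-1.1 -0.5 -0.2] w 0.111 j1 0.25 j6 0.22
need d(mm) [-6.1  0.7 28.6] rot [-0.19 -0.76  0.79]
```

```bash
python3 -m creep '[{"dx":0,"dy":0,"dz":0.012,"rx":-0.2,"ry":-0.7,"rz":0,"claw":1},{"dx":0,"dy":0,"dz":0.008,"rx":0,"ry":0,"rz":0,"claw":1},{"dx":0,"dy":0,"dz":0.004,"rx":0,"ry":0,"rz":0,"claw":1},{"dx":0,"dy":0,"dz":0,"rx":0,"ry":0,"rz":0,"claw":1}]'
python3 go.py 0.548 0.198 0.005 1
```

```text
time: 8.27
tool_pos: [0.5573, 0.1999, 0.0125]
orientation: [1.0, 0.016, 0.004, -0.001]
force: [-0.7, -0.2, -0.4]
width: 0.107
t 8.27 p [0.5573 0.1999 0.0125] yaw 1.82 F [-0.7 -0.2 -0.4] w 0.107 j1 0.25 j6 0.22
need d(mm) [-9.4  1.6  7.5] rot [-0.06 -0.41  0.82]
```

```bash
python3 -m creep '[{"dx":0,"dy":0,"dz":0.004,"rx":0,"ry":-0.4,"rz":0,"claw":1},{"dx":0,"dy":0,"dz":0.002,"rx":0,"ry":0,"rz":0,"claw":1},{"dx":0,"dy":0,"dz":0,"rx":0,"ry":0,"rz":0,"claw":1}]'
python3 go.py 0.548 0.198 0.005 1
```

```text
time: 8.52
tool_pos: [0.5579, 0.2001, 0.0067]
orientation: [1.0, 0.016, 0.0, -0.001]
force: [0.2, -0.0, -0.2]
width: 0.109
t 8.52 p [0.5579 0.2001 0.0067] yaw 1.83 F [ 0.2 -0.  -0.2] w 0.109 j1 0.25 j6 0.22
need d(mm) [-10.    1.8   1.7] rot [-0.08 -0.04  0.83]
```

```bash
python3 -m creep '[{"dx":0,"dy":0,"dz":0.0012,"rx":0,"ry":0,"rz":0,"claw":1},{"dx":0,"dy":0,"dz":0,"rx":0,"ry":0,"rz":0,"claw":1},{"dx":0,"dy":0,"dz":0,"rx":0,"ry":0,"rz":0,"claw":0.85},{"dx":0,"dy":0,"dz":0,"rx":0,"ry":0,"rz":0,"claw":0.7},{"dx":0,"dy":0,"dz":0,"rx":0,"ry":0,"rz":0,"claw":0.7},{"dx":0,"dy":0,"dz":0,"rx":0,"ry":0,"rz":0,"claw":0.7}]'
python3 -m creep '[{"dx":0,"dy":0,"dz":-0.01,"rx":0,"ry":0,"rz":0,"claw":0.7},{"dx":0,"dy":0,"dz":-0.03,"rx":0,"ry":0,"rz":0,"claw":0.7},{"dx":0,"dy":0,"dz":-0.04,"rx":0,"ry":0,"rz":0,"claw":0.6},{"dx":0,"dy":0,"dz":-0.04,"rx":0,"ry":0,"rz":0,"claw":0.5},{"dx":0,"dy":0,"dz":-0.04,"rx":0,"ry":0,"rz":0,"claw":0.3}]'
python3 go.py 0.491 -0.195 0.17 -74
python3 - <<'E'
from h import *
w=cam("wrist"); save(w["px"],"w8")
E
```

```text
time: 9.02
tool_pos: [0.5585, 0.2003, 0.0062]
orientation: [1.0, 0.016, 0.001, -0.001]
force: [-0.5, -0.4, -0.3]
width: 0.278
time: 9.43
tool_pos: [0.5504, 0.1979, 0.1613]
orientation: [1.0, 0.016, -0.011, 0.002]
force: [1.3, 0.7, -0.1]
width: 0.453
t 9.43 p [0.5504 0.1979 0.1613] yaw 1.82 F [ 1.3  0.7 -0.1] w 0.453 j1 0.25 j6 0.22
need d(mm) [-72.  390.8  -5.6] rot [ 1.03  0.93 75.82]
```

View pics/w8.png

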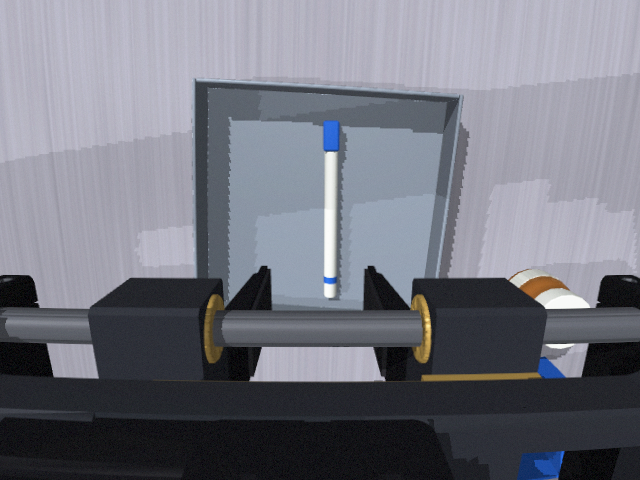

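The applicator lies flat on the tray floor, cap at (331,135) and tip at (330,297). Back to the block, with the jaws turned 90°.

```bash
python3 -m creep '[{"dx":-0.007,"dy":0.039,"dz":0,"rx":1,"ry":1,"rz":0,"claw":0},{"dx":-0.007,"dy":0.039,"dz":0,"rx":0,"ry":0,"rz":0,"claw":0},{"dx":-0.007,"dy":0.039,"dz":0,"rx":0,"ry":0,"rz":0,"claw":0},{"dx":-0.007,"dy":0.039,"dz":0,"rx":0,"ry":0,"rz":0,"claw":0},{"dx":-0.007,"dy":0.039,"dz":0,"rx":0,"ry":0,"rz":0,"claw":0},{"dx":-0.007,"dy":0.039,"dz":0,"rx":0,"ry":0,"rz":0,"claw":0},{"dx":-0.007,"dy":0.039,"dz":0,"rx":0,"ry":0,"rz":0,"claw":0},{"dx":-0.007,"dy":0.039,"dz":0,"rx":0,"ry":0,"rz":0,"claw":0}]'
python3 -m creep '[{"dx":0,"dy":0.02,"dz":0,"rx":0,"ry":0,"rz":7.1,"claw":0},{"dx":0,"dy":0,"dz":0,"rx":0,"ry":0,"rz":7.1,"claw":0},{"dx":0,"dy":0,"dz":0,"rx":0,"ry":0,"rz":7.1,"claw":0},{"dx":0,"dy":0,"dz":0,"rx":0,"ry":0,"rz":7.1,"claw":0},{"dx":0,"dy":0,"dz":0,"rx":0,"ry":0,"rz":7.1,"claw":0},{"dx":0,"dy":0,"dz":0,"rx":0,"ry":0,"rz":7.1,"claw":0},{"dx":0,"dy":0,"dz":0,"rx":0,"ry":0,"rz":7.1,"claw":0},{"dx":0,"dy":0,"dz":0,"rx":0,"ry":0,"rz":7.1,"claw":0}]'
python3 go.py 0.491 -0.195 0.17 -74
```

```text
time: 10.15
tool_pos: [0.517, -0.1179, 0.1833]
orientation: [0.999, 0.024, 0.022, -0.01]
force: [1.8, 0.6, 0.9]
width: 0.99
time: 10.82
tool_pos: [0.5163, -0.1496, 0.1893]
orientation: [0.887, -0.46, 0.019, -0.018]
force: [-1.1, 0.3, -0.2]
width: 0.998
t 10.82 p [ 0.5163 -0.1496  0.1893] yaw -54.85 F [-1.1  0.3 -0.2] w 0.998 j1 -0.40 j6 0.55
need d(mm) [22.2 47.7 17.3] rot [-3.   -0.46 19.17]
```

```bash
python3 -m creep '[{"dx":0,"dy":0.03,"dz":0,"rx":-1.5,"ry":-0.2,"rz":6.4,"claw":0},{"dx":0,"dy":0.03,"dz":0,"rx":-1.5,"ry":-0.2,"rz":6.4,"claw":0},{"dx":0.02,"dy":0.02,"dz":0,"rx":0,"ry":0,"rz":6.4,"claw":0},{"dx":0,"dy":0,"dz":0,"rx":0,"ry":0,"rz":0,"claw":0},{"dx":0,"dy":0,"dz":0,"rx":0,"ry":0,"rz":0,"claw":0}]'
python3 go.py 0.491 -0.195 0.17 -74
python3 - <<'E'
from h import *
w=cam("wrist"); save(w["px"],"w9")
E
```

```text
time: 11.23
tool_pos: [0.4527, -0.2088, 0.1908]
orientation: [0.793, -0.609, 0.004, 0.001]
force: [0.3, 0.8, -0.3]
width: 0.999
t 11.23 p [ 0.4527 -0.2088  0.1908] yaw -75.07 F [ 0.3  0.8 -0.3] w 0.999 j1 -0.54 j6 0.77
need d(mm) [ -3.6 -40.5  20.8] rot [-0.13 -0.43 -1.07]
```

View pics/w9.png

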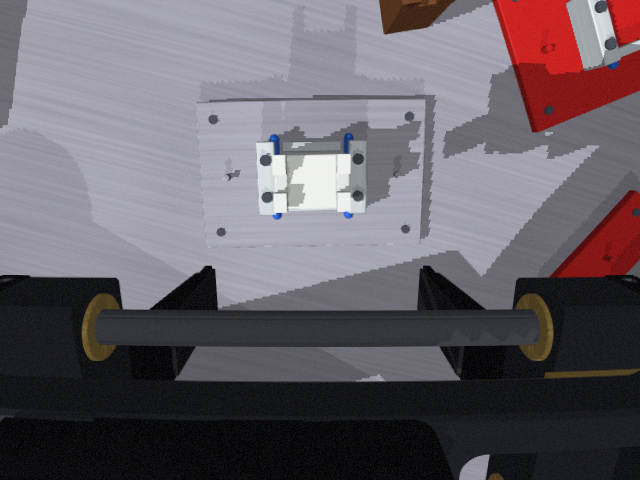

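The wrist view shows the block alone in its pocket, saddles at (280,172) and (346,172), with screws at (265,160), (358,159), (267,196) and (358,195). The nest is clear for a side grip.

```bash
python3 - <<'E'
from h import *
w=cam("wrist"); save(w["px"][90:260,190:440],"c9",3)
g=cv2.cvtColor(w["px"],cv2.COLOR_RGB2GRAY)
def dark(z,pts,r):
    out=[]
    for x,y in pts:
        p=255-g[y-r:y+r+1,x-r:x+r+1].astype(float); p=np.clip(p-p.max()*0.78,0,None)
        yy,xx=np.mgrid[-r:r+1,-r:r+1]; u=(x+(p*xx).sum()/p.sum(),y+(p*yy).sum()/p.sum()); out.append(onz(w,u,z))
    return np.array(out)
for z,pts,r in((.014,[(213,119),(221,232),(409,117),(405,229)],6),(.045,[(265,160),(267,196),(358,159),(358,195)],6)):
    o=dark(z,pts,r); d=(o[0]+o[1]-o[2]-o[3])[:2]/2
    print(o.round(4).tolist(),"centre",o.mean(0).round(4),"len",np.linalg.norm(d).round(4),"yaw",np.degrees(np.arctan2(d[1],d[0]))-90)
E
python3 go.py 0.491 -0.195 0.17 -74
```

```text
[[0.5163, -0.1001, 0.014], [0.4203, -0.1272, 0.014], [0.5625, -0.2635, 0.014], [0.4664, -0.2907, 0.014]] centre [ 0.4913 -0.1954  0.014 ] len 0.1698 yaw 15.770777745480316
[[0.4959, -0.1556, 0.045], [0.4675, -0.1637, 0.045], [0.516, -0.227, 0.045], [0.4882, -0.2344, 0.045]] centre [ 0.4919 -0.1952  0.045 ] len 0.0739 yaw 16.03688247076792
t 11.33 p [ 0.4533 -0.2083  0.1908] yaw -74.98 F [0.2 0.7 0.4] w 1.000 j1 -0.54 j6 0.77
need d(mm) [ -3.3 -39.8  20.9] rot [-0.13 -0.45 -0.98]
```

View pics/c9.png

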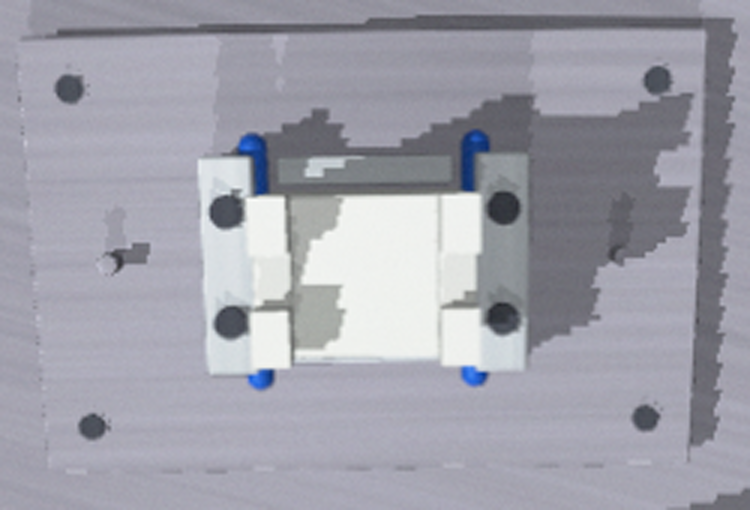

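```bash
python3 -m creep '[{"dx":-0.003,"dy":-0.038,"dz":0,"rx":0,"ry":-0.4,"rz":-1,"claw":0},{"dx":0,"dy":0,"dz":0.03,"rx":0,"ry":0,"rz":0,"claw":0},{"dx":0,"dy":0,"dz":0.03,"rx":0,"ry":0,"rz":0,"claw":0},{"dx":0,"dy":0,"dz":0,"rx":0,"ry":0,"rz":0,"claw":0},{"dx":0,"dy":0,"dz":0,"rx":0,"ry":0,"rz":0,"claw":0}]'
python3 go.py 0.4915 -0.1953 0.053 -74.1
```

```text
time: 11.75
tool_pos: [0.4945, -0.1925, 0.1325]
orientation: [0.801, -0.598, 0.004, -0.002]
force: [0.8, -0.1, 1.6]
width: 1.001
t 11.75 p [ 0.4945 -0.1925  0.1325] yaw -73.46 F [ 0.8 -0.1  1.6] w 1.001 j1 -0.47 j6 0.81
need d(mm) [ 1.5  4.3 79.5] rot [-0.43 -0.24  0.64]
```

```bash
python3 -m creep '[{"dx":0.0015,"dy":0.004,"dz":0.02,"rx":-0.4,"ry":-0.2,"rz":0.6,"claw":0},{"dx":0,"dy":0,"dz":0.01,"rx":0,"ry":0,"rz":0,"claw":0},{"dx":0,"dy":0,"dz":0,"rx":0,"ry":0,"rz":0,"claw":0},{"dx":0,"dy":0,"dz":0,"rx":0,"ry":0,"rz":0,"claw":0}]'
python3 go.py 0.4915 -0.1953 0.053 -74.1
python3 - <<'E'
from h import *
w=cam("wrist"); save(w["px"],"w10")
E
```

```text
time: 12.08
tool_pos: [0.4941, -0.1947, 0.1068]
orientation: [0.799, -0.601, 0.003, -0.001]
force: [0.5, -0.5, 0.7]
width: 1.001
t 12.08 p [ 0.4941 -0.1947  0.1068] yaw -73.85 F [ 0.5 -0.5  0.7] w 1.001 j1 -0.48 j6 0.81
need d(mm) [-0.3  2.9 53.8] rot [-0.27 -0.22  0.25]
```

View pics/w10.png

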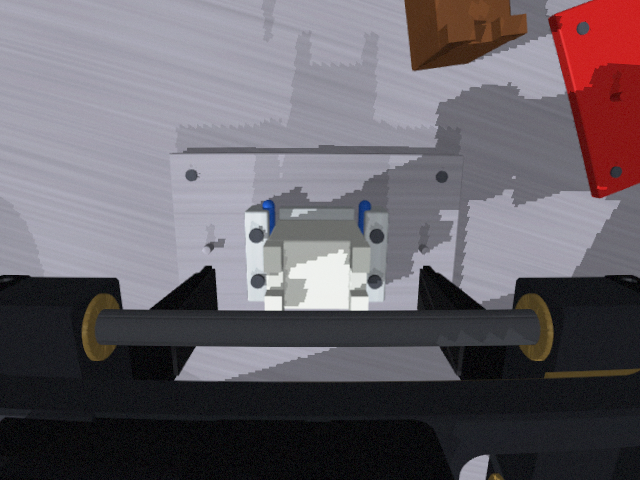

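The saddles are centred at x = 317 between the finger faces at 216 and 419 (centre 317.5), so the grip is centred. Descending.

```bash
python3 -m creep '[{"dx":0,"dy":0.003,"dz":0.015,"rx":-0.3,"ry":-0.2,"rz":0.2,"claw":0},{"dx":0,"dy":0,"dz":0.015,"rx":0,"ry":0,"rz":0,"claw":0},{"dx":0,"dy":0,"dz":0.008,"rx":0,"ry":0,"rz":0,"claw":0},{"dx":0,"dy":0,"dz":0,"rx":0,"ry":0,"rz":0,"claw":0},{"dx":0,"dy":0,"dz":0,"rx":0,"ry":0,"rz":0,"claw":0}]'
python3 go.py 0.4915 -0.1953 0.053 -74.1
```

```text
time: 12.55
tool_pos: [0.4939, -0.1973, 0.0711]
orientation: [0.798, -0.602, 0.004, -0.0]
force: [0.2, -0.7, 0.3]
width: 1.003
t 12.55 p [ 0.4939 -0.1973  0.0711] yaw -74.07 F [ 0.2 -0.7  0.3] w 1.003 j1 -0.48 j6 0.81
need d(mm) [-2.7  1.8 18. ] rot [-0.31 -0.35  0.03]
```

```bash
python3 -m creep '[{"dx":-0.0027,"dy":0.0018,"dz":0.008,"rx":-0.3,"ry":-0.4,"rz":0,"claw":0.1},{"dx":0,"dy":0,"dz":0.006,"rx":0,"ry":0,"rz":0,"claw":0.2},{"dx":0,"dy":0,"dz":0,"rx":0,"ry":0,"rz":0,"claw":0.3},{"dx":0,"dy":0,"dz":0,"rx":0,"ry":0,"rz":0,"claw":0.3}]'
python3 go.py 0.4915 -0.1953 0.053 -74.1
python3 - <<'E'
from h import *
w=cam("wrist"); save(w["px"][180:400,180:460],"w11",2.5)
E
```

```text
time: 12.88
tool_pos: [0.4918, -0.1955, 0.0568]
orientation: [0.798, -0.602, 0.0, -0.0]
force: [0.3, -0.2, 0.9]
width: 0.776
t 12.88 p [ 0.4918 -0.1955  0.0568] yaw -74.08 F [ 0.3 -0.2  0.9] w 0.776 j1 -0.48 j6 0.81
need d(mm) [-0.3  0.3  3.8] rot [-0.05  0.03  0.02]
```

View pics/w11.png

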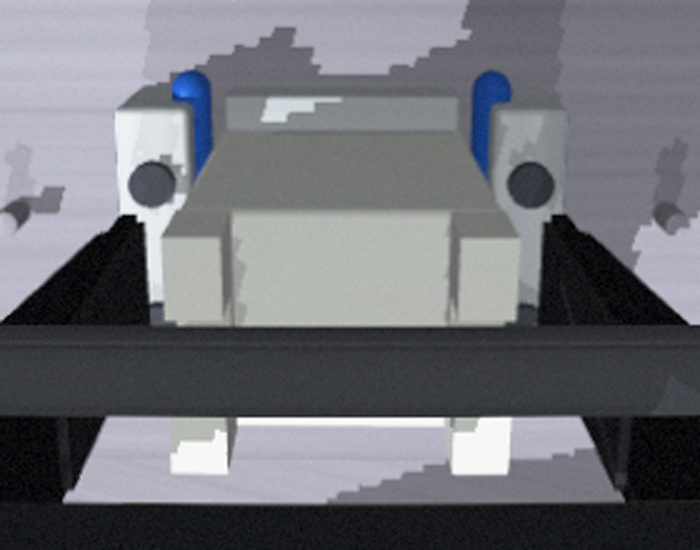

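```bash
python3 -m creep '[{"dx":-0.0004,"dy":0.0003,"dz":0.0035,"rx":0,"ry":0,"rz":0,"claw":0.33},{"dx":0,"dy":0,"dz":0,"rx":0,"ry":0,"rz":0,"claw":0.36},{"dx":0,"dy":0,"dz":0,"rx":0,"ry":0,"rz":0,"claw":0.39},{"dx":0,"dy":0,"dz":0,"rx":0,"ry":0,"rz":0,"claw":0.41}]'
python3 go.py 0.4915 -0.1953 0.053 -74.1
python3 -m creep '[{"dx":0,"dy":0,"dz":0,"rx":0,"ry":0,"rz":0,"claw":0.43},{"dx":0,"dy":0,"dz":0,"rx":0,"ry":0,"rz":0,"claw":0.45},{"dx":0,"dy":0,"dz":0,"rx":0,"ry":0,"rz":0,"claw":0.48}]'
python3 go.py 0.4915 -0.1953 0.053 -74.1
```

```text
time: 13.27
tool_pos: [0.4919, -0.1954, 0.0537]
orientation: [0.798, -0.602, 0.001, -0.001]
force: [-0.1, -0.9, -0.5]
width: 0.604
t 13.27 p [ 0.4919 -0.1954  0.0537] yaw -74.08 F [-0.1 -0.9 -0.5] w 0.604 j1 -0.48 j6 0.81
need d(mm) [-0.2  0.3  0.7] rot [-0.1  -0.02  0.02]
time: 13.52
tool_pos: [0.4919, -0.1951, 0.0538]
orientation: [0.798, -0.602, 0.001, -0.001]
force: [0.4, -1.0, -1.8]
width: 0.568
t 13.52 p [ 0.4919 -0.1951  0.0538] yaw -74.09 F [ 0.4 -1.  -1.8] w 0.568 j1 -0.48 j6 0.81
need d(mm) [0.1 0.4 0.8] rot [-0.11  0.01  0.01]
```

```bash
python3 -m creep '[{"dx":0,"dy":0,"dz":0,"rx":0,"ry":0,"rz":0,"claw":0.6},{"dx":0,"dy":0,"dz":0,"rx":0,"ry":0,"rz":0,"claw":1},{"dx":0,"dy":0,"dz":0,"rx":0,"ry":0,"rz":0,"claw":1},{"dx":0,"dy":0,"dz":0,"rx":0,"ry":0,"rz":0,"claw":1}]'
python3 go.py 0.4915 -0.1953 0.053 -74.1
python3 - <<'E'
from h import *
w=cam("wrist"); save(w["px"][150:400,150:490],"w12",2.2); s=cam("scene"); save(s["px"][180:300,280:420],"s12",4)
print(manip.sense()["wrist_torque"].round(2))
E
```

```text
time: 13.85
tool_pos: [0.4919, -0.1951, 0.0539]
orientation: [0.798, -0.602, 0.001, -0.001]
force: [0.8, -0.8, -0.3]
width: 0.568
t 13.85 p [ 0.4919 -0.1951  0.0539] yaw -74.10 F [ 0.8 -0.8 -0.3] w 0.568 j1 -0.48 j6 0.81
need d(mm) [0.1 0.4 0.9] rot [-0.12 -0.    0.  ]
[-0.03  0.17 -0.04]
```

View pics/w12.png

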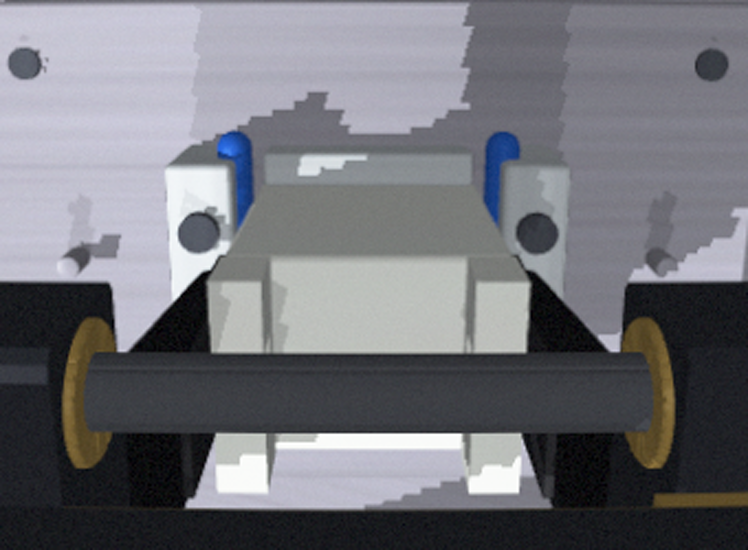

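View pics/s12.png

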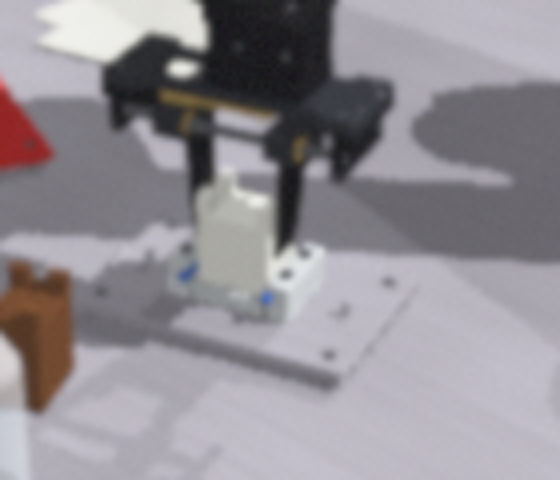

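The grip is seated: opening 0.568 × 95 = 54 mm, block upright, residual forces under 1 N. Now a planner script to work out the rocking increments.

```bash
cat > rock.py <<'E'
# usage: rock.py phi_target_deg nrows [h_low_mm]; phi>0: +y side up (-y pivot)
import sys
from h import *
yaw=np.radians(15.9); xf=np.array([np.cos(yaw),np.sin(yaw),0]); yf=np.array([-np.sin(yaw),np.cos(yaw),0])
T0=np.array([.4919,-.1951,.0539]); L=39.9
s=manip.sense(); R=Ro.from_quat(s["orientation"]).as_matrix()
def state():
    d=(s["tool_pos"]-T0)*1000; u=-R[:,2]
    phi=np.arctan2(-u@yf,u[2]); roll=np.degrees(np.arctan2(u@xf,u[2]))
    return d@xf,d@yf,d[2]+L,phi,roll
X,Y,Z,phi,roll=state()
def corners(Y,Z,p):
    B=np.array([Y,Z])-L*np.array([-np.sin(p),np.cos(p)]); e=27*np.array([np.cos(p),np.sin(p)]); return B+e,B-e,B
cp,cm,B=corners(Y,Z,phi)
F=s["force"]; M=s["wrist_torque"]
print("t %.2f X %.2f phi %.2f roll %.2f | +y corner h %.1f  -y corner h %.1f  cl@cord y %.2f | Fx %.1f Fy %.1f Fz %.1f Mx %.2f w %.3f"%(s["time"],X,np.degrees(phi),roll,cp[1],cm[1],B[0]-(18-B[1])*np.tan(phi),F@xf,F@yf,F[2],M@xf,s["width"]))
if len(sys.argv)>2:
    pt=np.radians(float(sys.argv[1])); n=int(sys.argv[2])
    hl=float(sys.argv[3]) if len(sys.argv)>3 else (cp[1] if pt<phi else cm[1])
    piv='+' if pt<phi else '-'
    h0=cp[1] if piv=='+' else cm[1]
    y,z,p=Y,Z,phi
    for i in range(1,n+1):
        a=i/n; q=phi+(pt-phi)*a; h=h0+(hl-h0)*a
        Bz=h-27*np.sin(q) if piv=='+' else h+27*np.sin(q)
        cl0=B[0]-(18-B[1])*np.tan(phi)
        By=(18-Bz)*np.tan(q)+cl0*(1-a)
        ty=By-L*np.sin(q); tz=Bz+L*np.cos(q)
        dy,dz=ty-y,tz-z
        # tool x = -yf cos(p) - z sin(p); tool z = yf sin(p) - z cos(p)
        dX=-dy*np.cos(p)-dz*np.sin(p); dZ=dy*np.sin(p)-dz*np.cos(p)
        print("row dx %.2f dz %.2f mm  ry %.2f"%(dX,dZ,-np.degrees(q-p)))
        y,z,p=ty,tz,q
E
python3 rock.py -6.5 6
```

```text
t 13.95 X -0.01 phi -0.00 roll -0.12 | +y corner h -0.1  -y corner h -0.1  cl@cord y 0.03 | Fx 1.1 Fy 0.9 Fz 0.3 Mx 0.02 w 0.568
row dx -0.42 dz -0.50 mm  ry 1.08
row dx -0.43 dz -0.50 mm  ry 1.08
row dx -0.44 dz -0.49 mm  ry 1.08
row dx -0.45 dz -0.49 mm  ry 1.08
row dx -0.46 dz -0.48 mm  ry 1.08
row dx -0.46 dz -0.48 mm  ry 1.08
```

```bash
python3 -m creep '[{"dx":-0.0004,"dy":0,"dz":-0.0005,"rx":0,"ry":1.1,"rz":0,"claw":1},{"dx":-0.0004,"dy":0,"dz":-0.0005,"rx":0,"ry":1.1,"rz":0,"claw":1},{"dx":-0.0004,"dy":0,"dz":-0.0005,"rx":0,"ry":1.1,"rz":0,"claw":1}]'
python3 rock.py -6.5 4
```

```text
time: 14.2
tool_pos: [0.4913, -0.1932, 0.0552]
orientation: [0.797, -0.603, 0.024, 0.017]
force: [-0.1, 1.2, 2.5]
width: 0.569
t 14.20 X -0.05 phi -3.30 roll -0.10 | +y corner h -0.2  -y corner h 2.9  cl@cord y 0.68 | Fx 0.2 Fy 1.2 Fz 2.5 Mx 0.79 w 0.569
row dx -0.16 dz -0.35 mm  ry 0.80
row dx -0.16 dz -0.34 mm  ry 0.80
row dx -0.17 dz -0.34 mm  ry 0.80
row dx -0.17 dz -0.33 mm  ry 0.80
```

```bash
python3 -m creep '[{"dx":-0.0002,"dy":0,"dz":-0.0004,"rx":0,"ry":0.9,"rz":0,"claw":1},{"dx":-0.0002,"dy":0,"dz":-0.0004,"rx":0,"ry":0.9,"rz":0,"claw":1},{"dx":-0.0002,"dy":0,"dz":-0.0004,"rx":0,"ry":0.9,"rz":0,"claw":1},{"dx":-0.0002,"dy":0,"dz":-0.0004,"rx":0,"ry":0.9,"rz":0,"claw":1},{"dx":0,"dy":0,"dz":0,"rx":0,"ry":0,"rz":0,"claw":1}]'
python3 rock.py 6.5 10
python3 - <<'E'
from h import *
w=cam("wrist"); save(w["px"][150:400,150:490],"w13",2.2); s=cam("scene"); save(s["px"][180:300,280:420],"s13",4)
E
```

```text
time: 14.62
tool_pos: [0.4908, -0.1916, 0.0571]
orientation: [0.796, -0.602, 0.053, 0.038]
force: [-0.0, -0.3, 0.7]
width: 0.564
t 14.62 X -0.06 phi -7.46 roll -0.13 | +y corner h 0.0  -y corner h 7.0  cl@cord y 0.35 | Fx -0.1 Fy -0.3 Fz 0.7 Mx 0.13 w 0.564
row dx 0.67 dz -0.69 mm  ry -1.40
row dx 0.68 dz -0.68 mm  ry -1.40
row dx 0.70 dz -0.67 mm  ry -1.40
row dx 0.72 dz -0.66 mm  ry -1.40
row dx 0.73 dz -0.65 mm  ry -1.40
row dx 0.75 dz -0.65 mm  ry -1.40
row dx 0.77 dz -0.64 mm  ry -1.40
row dx 0.78 dz -0.64 mm  ry -1.40
row dx 0.80 dz -0.63 mm  ry -1.40
row dx 0.81 dz -0.63 mm  ry -1.40
```

View pics/w13.png

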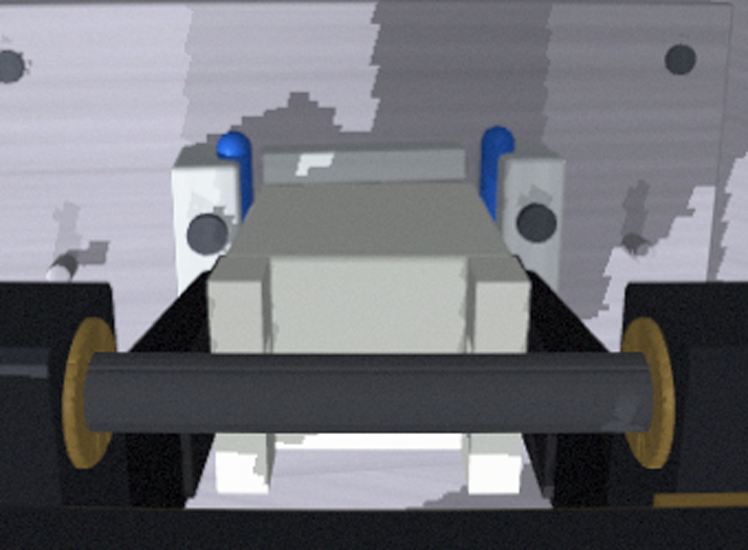

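View pics/s13.png

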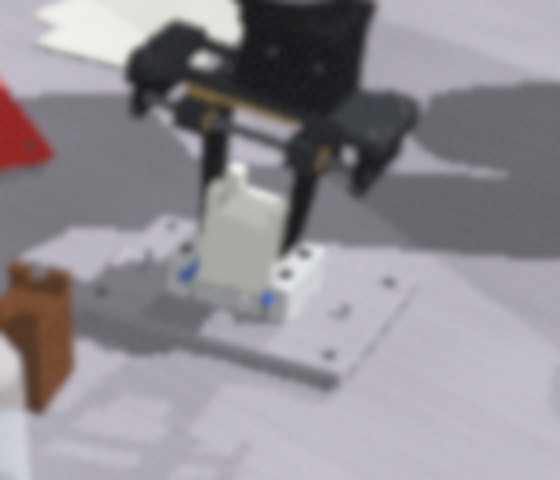

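The block moved with the gripper, tipped about 7.5° towards +y with the -y side up 7 mm. The fixture edge is at the same pixels in the scene crop (335,385). Tipping the other way now.

```bash
python3 -m creep '[{"dx":0.0007,"dy":0,"dz":-0.0006,"rx":0,"ry":-1.4,"rz":0,"claw":1},{"dx":0.0007,"dy":0,"dz":-0.0006,"rx":0,"ry":-1.4,"rz":0,"claw":1},{"dx":0.0007,"dy":0,"dz":-0.0006,"rx":0,"ry":-1.4,"rz":0,"claw":1},{"dx":0.0007,"dy":0,"dz":-0.0006,"rx":0,"ry":-1.4,"rz":0,"claw":1}]'
python3 rock.py 6.5 6
```

```text
time: 15.05
tool_pos: [0.4916, -0.1946, 0.0598]
orientation: [0.799, -0.602, 0.011, 0.007]
force: [-1.6, 2.2, 1.3]
width: 0.566
t 15.05 X -0.13 phi -1.47 roll -0.13 | +y corner h 5.3  -y corner h 6.6  cl@cord y -0.14 | Fx -1.0 Fy 2.5 Fz 1.3 Mx -0.11 w 0.566
row dx 0.64 dz -0.62 mm  ry -1.33
row dx 0.65 dz -0.62 mm  ry -1.33
row dx 0.67 dz -0.61 mm  ry -1.33
row dx 0.68 dz -0.60 mm  ry -1.33
row dx 0.69 dz -0.60 mm  ry -1.33
row dx 0.71 dz -0.60 mm  ry -1.33
```

```bash
python3 -m creep '[{"dx":0.0006,"dy":0,"dz":-0.0006,"rx":0,"ry":-1.3,"rz":0,"claw":1},{"dx":0.0006,"dy":0,"dz":-0.0006,"rx":0,"ry":-1.3,"rz":0,"claw":1},{"dx":0.0007,"dy":0,"dz":-0.0006,"rx":0,"ry":-1.3,"rz":0,"claw":1},{"dx":0.0007,"dy":0,"dz":-0.0006,"rx":0,"ry":-1.3,"rz":0,"claw":1},{"dx":0.0007,"dy":0,"dz":-0.0006,"rx":0,"ry":-1.3,"rz":0,"claw":1},{"dx":0,"dy":0,"dz":0,"rx":0,"ry":0,"rz":0,"claw":1}]'
python3 rock.py -6.5 10
python3 - <<'E'
from h import *
w=cam("wrist"); save(w["px"][150:400,150:490],"w14",2.2); s=cam("scene"); save(s["px"][180:300,280:420],"s14",4)
E
```

```text
time: 15.55
tool_pos: [0.4928, -0.1988, 0.0632]
orientation: [0.797, -0.602, -0.041, -0.033]
force: [-1.2, 4.4, 2.3]
width: 0.564
t 15.55 X -0.12 phi 6.03 roll -0.14 | +y corner h 12.4  -y corner h 6.7  cl@cord y -0.49 | Fx 0.0 Fy 4.5 Fz 2.3 Mx 0.33 w 0.564
row dx -0.75 dz -0.59 mm  ry 1.25
row dx -0.76 dz -0.59 mm  ry 1.25
row dx -0.78 dz -0.59 mm  ry 1.25
row dx -0.79 dz -0.58 mm  ry 1.25
row dx -0.80 dz -0.58 mm  ry 1.25
row dx -0.81 dz -0.58 mm  ry 1.25
row dx -0.83 dz -0.58 mm  ry 1.25
row dx -0.84 dz -0.58 mm  ry 1.25
row dx -0.85 dz -0.58 mm  ry 1.25
row dx -0.87 dz -0.58 mm  ry 1.25
```

View pics/w14.png

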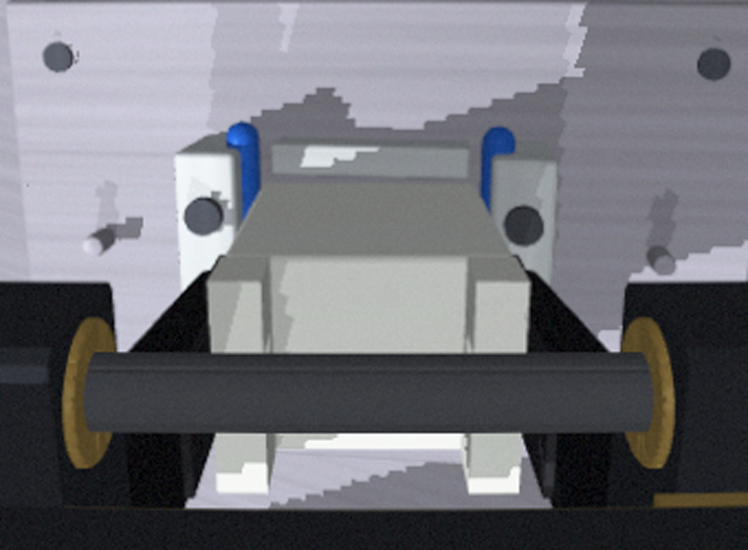

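View pics/s14.png

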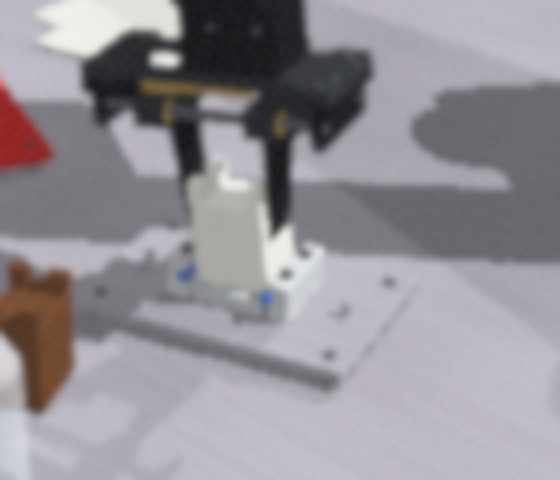

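Tipped +6.0° and still firm in the hand, with the fixture edge at the same pixels. Third tip now.

```bash
python3 -m creep '[{"dx":-0.0008,"dy":0,"dz":-0.0005,"rx":0,"ry":1.3,"rz":0,"claw":1},{"dx":-0.0008,"dy":0,"dz":-0.0005,"rx":0,"ry":1.3,"rz":0,"claw":1},{"dx":-0.0008,"dy":0,"dz":-0.0005,"rx":0,"ry":1.3,"rz":0,"claw":1},{"dx":-0.0008,"dy":0,"dz":-0.0005,"rx":0,"ry":1.3,"rz":0,"claw":1}]'
python3 rock.py -6 5 12
```

```text
time: 15.98
tool_pos: [0.4917, -0.1951, 0.0645]
orientation: [0.798, -0.603, -0.002, -0.003]
force: [0.3, 0.1, -1.7]
width: 0.567
t 15.98 X -0.18 phi 0.41 roll -0.17 | +y corner h 10.8  -y corner h 10.4  cl@cord y 0.26 | Fx 0.3 Fy -0.0 Fz -1.7 Mx 0.52 w 0.567
row dx -0.69 dz -0.84 mm  ry 1.28
row dx -0.71 dz -0.84 mm  ry 1.28
row dx -0.73 dz -0.84 mm  ry 1.28
row dx -0.75 dz -0.83 mm  ry 1.28
row dx -0.77 dz -0.83 mm  ry 1.28
```

```bash
python3 -m creep '[{"dx":-0.0007,"dy":0,"dz":-0.0006,"rx":0,"ry":1.3,"rz":0,"claw":1},{"dx":-0.0007,"dy":0,"dz":-0.0006,"rx":0,"ry":1.3,"rz":0,"claw":1},{"dx":-0.0007,"dy":0,"dz":-0.0006,"rx":0,"ry":1.3,"rz":0,"claw":1},{"dx":-0.0007,"dy":0,"dz":-0.0006,"rx":0,"ry":1.3,"rz":0,"claw":1},{"dx":0,"dy":0,"dz":0,"rx":0,"ry":0,"rz":0,"claw":1}]'
python3 rock.py 6.3 10
```

```text
time: 16.4
tool_pos: [0.4906, -0.1913, 0.0673]
orientation: [0.797, -0.601, 0.04, 0.028]
force: [0.5, -2.1, -3.0]
width: 0.567
t 16.40 X -0.19 phi -5.61 roll -0.25 | +y corner h 10.9  -y corner h 16.2  cl@cord y 0.59 | Fx -0.1 Fy -2.2 Fz -3.0 Mx -0.02 w 0.567
row dx 0.81 dz -0.56 mm  ry -1.19
row dx 0.82 dz -0.55 mm  ry -1.19
row dx 0.83 dz -0.55 mm  ry -1.19
row dx 0.84 dz -0.55 mm  ry -1.19
row dx 0.85 dz -0.55 mm  ry -1.19
row dx 0.87 dz -0.55 mm  ry -1.19
row dx 0.88 dz -0.55 mm  ry -1.19
row dx 0.89 dz -0.56 mm  ry -1.19
row dx 0.90 dz -0.56 mm  ry -1.19
row dx 0.91 dz -0.56 mm  ry -1.19
```

```bash
python3 -m creep '[{"dx":-0.0003,"dy":0,"dz":-0.0004,"rx":0,"ry":0.8,"rz":0,"claw":1},{"dx":0,"dy":0,"dz":0,"rx":0,"ry":0,"rz":0,"claw":1}]'
python3 rock.py 6.3 10
python3 - <<'E'
from h import *
w=cam("wrist"); save(w["px"][150:400,150:490],"w15",2.2); s=cam("scene"); save(s["px"][180:300,280:420],"s15",4)
E
```

```text
time: 16.57
tool_pos: [0.4905, -0.1908, 0.0676]
orientation: [0.797, -0.601, 0.047, 0.033]
force: [0.8, -1.3, -1.0]
width: 0.566
t 16.57 X -0.21 phi -6.54 roll -0.27 | +y corner h 10.9  -y corner h 17.1  cl@cord y 0.45 | Fx 0.4 Fy -1.5 Fz -1.0 Mx 0.10 w 0.566
row dx 0.86 dz -0.60 mm  ry -1.28
row dx 0.88 dz -0.60 mm  ry -1.28
row dx 0.89 dz -0.60 mm  ry -1.28
row dx 0.90 dz -0.59 mm  ry -1.28
row dx 0.92 dz -0.59 mm  ry -1.28
row dx 0.93 dz -0.60 mm  ry -1.28
row dx 0.94 dz -0.60 mm  ry -1.28
row dx 0.96 dz -0.60 mm  ry -1.28
row dx 0.97 dz -0.60 mm  ry -1.28
row dx 0.98 dz -0.60 mm  ry -1.28
```

View pics/w15.png

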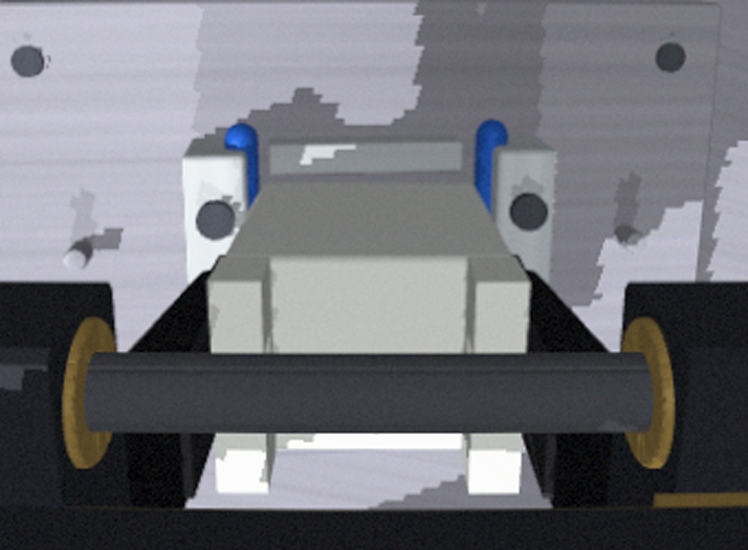

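View pics/s15.png

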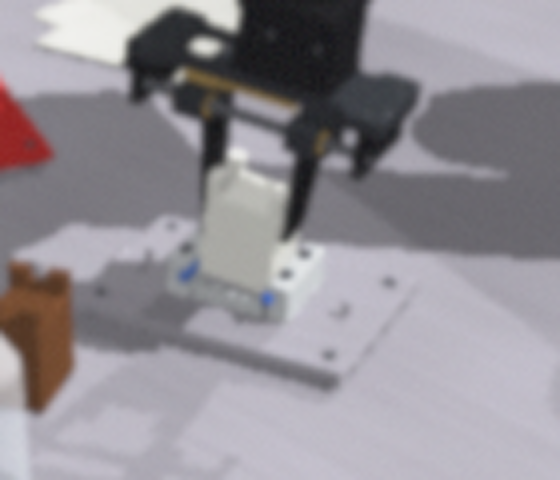

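Tipped -6.5°, the block still fixed in the jaws and the fixture in place. Fourth tip now.

```bash
python3 -m creep '[{"dx":0.0009,"dy":0,"dz":-0.0006,"rx":0,"ry":-1.3,"rz":0,"claw":1},{"dx":0.0009,"dy":0,"dz":-0.0006,"rx":0,"ry":-1.3,"rz":0,"claw":1},{"dx":0.0009,"dy":0,"dz":-0.0006,"rx":0,"ry":-1.3,"rz":0,"claw":1},{"dx":0.0009,"dy":0,"dz":-0.0006,"rx":0,"ry":-1.3,"rz":0,"claw":1}]'
python3 rock.py 6.3 6
```

```text
time: 17.0
tool_pos: [0.4915, -0.1946, 0.0702]
orientation: [0.799, -0.601, 0.008, 0.003]
force: [0.3, 1.9, -4.1]
width: 0.569
t 17.00 X -0.28 phi -0.94 roll -0.24 | +y corner h 15.8  -y corner h 16.7  cl@cord y -0.04 | Fx 0.8 Fy 1.7 Fz -4.1 Mx -0.28 w 0.569
row dx 0.81 dz -0.56 mm  ry -1.21
row dx 0.82 dz -0.56 mm  ry -1.21
row dx 0.83 dz -0.56 mm  ry -1.21
row dx 0.85 dz -0.56 mm  ry -1.21
row dx 0.86 dz -0.56 mm  ry -1.21
row dx 0.87 dz -0.56 mm  ry -1.21
```

```bash
python3 -m creep '[{"dx":0.0008,"dy":0,"dz":-0.0006,"rx":0,"ry":-1.2,"rz":0,"claw":1},{"dx":0.0008,"dy":0,"dz":-0.0006,"rx":0,"ry":-1.2,"rz":0,"claw":1},{"dx":0.0008,"dy":0,"dz":-0.0006,"rx":0,"ry":-1.2,"rz":0,"claw":1},{"dx":0.0008,"dy":0,"dz":-0.0006,"rx":0,"ry":-1.2,"rz":0,"claw":1},{"dx":0.0008,"dy":0,"dz":-0.0006,"rx":0,"ry":-1.2,"rz":0,"claw":1},{"dx":0,"dy":0,"dz":0,"rx":0,"ry":0,"rz":0,"claw":1}]'
python3 rock.py 0 6
```

```text
time: 17.5
tool_pos: [0.4925, -0.1983, 0.0734]
orientation: [0.797, -0.601, -0.042, -0.034]
force: [-0.4, 3.0, 0.9]
width: 0.564
t 17.50 X -0.27 phi 6.23 roll -0.23 | +y corner h 22.7  -y corner h 16.8  cl@cord y 1.30 | Fx 0.5 Fy 3.0 Fz 0.9 Mx 0.60 w 0.564
row dx -0.55 dz -0.50 mm  ry 1.04
row dx -0.56 dz -0.50 mm  ry 1.04
row dx -0.56 dz -0.49 mm  ry 1.04
row dx -0.57 dz -0.49 mm  ry 1.04
row dx -0.58 dz -0.49 mm  ry 1.04
row dx -0.59 dz -0.48 mm  ry 1.04
```

```bash
python3 -m creep '[{"dx":-0.0005,"dy":0,"dz":-0.0005,"rx":0,"ry":1,"rz":0,"claw":1},{"dx":-0.0005,"dy":0,"dz":-0.0005,"rx":0,"ry":1,"rz":0,"claw":1},{"dx":-0.0005,"dy":0,"dz":-0.0005,"rx":0,"ry":1,"rz":0,"claw":1},{"dx":-0.0005,"dy":0,"dz":-0.0005,"rx":0,"ry":1,"rz":0,"claw":1},{"dx":-0.0005,"dy":0,"dz":-0.0005,"rx":0,"ry":1,"rz":0,"claw":1},{"dx":0,"dy":0,"dz":0,"rx":0,"ry":0,"rz":0,"claw":1}]'
python3 rock.py 0 2
python3 - <<'E'
from h import *
w=cam("wrist"); save(w["px"][150:400,150:490],"w16",2.2); s=cam("scene"); save(s["px"][180:300,280:420],"s16",4)
E
```

```text
time: 18.0
tool_pos: [0.4913, -0.1953, 0.0751]
orientation: [0.799, -0.602, -0.004, -0.005]
force: [-0.0, 0.1, -2.6]
width: 0.565
t 18.00 X -0.61 phi 0.71 roll -0.20 | +y corner h 21.5  -y corner h 20.9  cl@cord y 0.46 | Fx 0.0 Fy 0.1 Fz -2.6 Mx -0.04 w 0.565
row dx -0.04 dz -0.17 mm  ry 0.36
row dx -0.04 dz -0.17 mm  ry 0.36
```

View pics/w16.png

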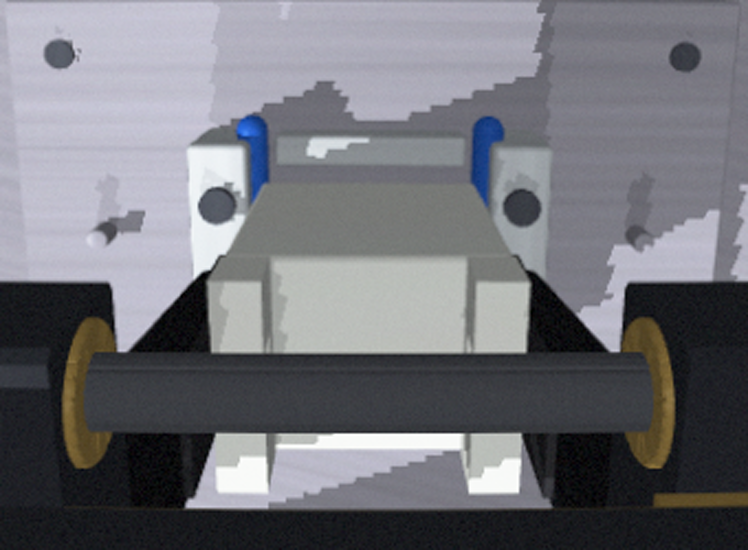

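View pics/s16.png

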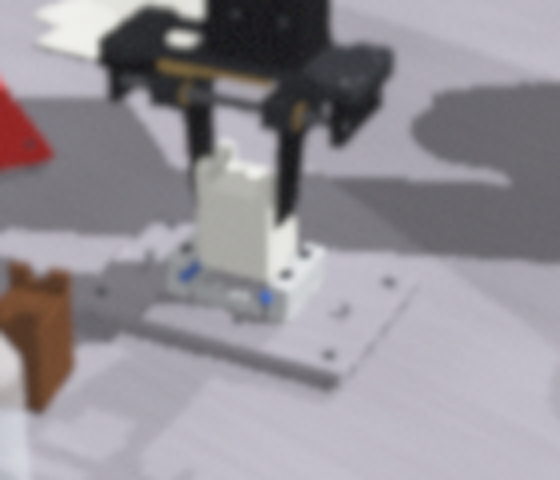

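Both lower corners are now at about 21 mm, above the cord centres at 18 mm. Fz = -2.6 N is about the block's weight, so it is free. Levelling and raising it straight up.

```bash
python3 -m creep '[{"dx":0,"dy":0,"dz":-0.002,"rx":0,"ry":0.5,"rz":0,"claw":1},{"dx":0,"dy":0,"dz":-0.003,"rx":0,"ry":0.2,"rz":0,"claw":1},{"dx":0,"dy":0,"dz":-0.003,"rx":0,"ry":0,"rz":0,"claw":1},{"dx":0,"dy":0,"dz":0,"rx":0,"ry":0,"rz":0,"claw":1}]'
python3 rock.py
```

```text
time: 18.43
tool_pos: [0.492, -0.1969, 0.0847]
orientation: [0.798, -0.602, 0.002, -0.001]
force: [-0.1, -0.3, -1.4]
width: 0.568
t 18.43 X -0.37 phi -0.14 roll -0.26 | +y corner h 30.8  -y corner h 30.9  cl@cord y -1.87 | Fx -0.1 Fy -0.2 Fz -1.4 Mx -0.02 w 0.568
```

```bash
python3 -m creep '[{"dx":-0.001,"dy":0,"dz":-0.004,"rx":-0.25,"ry":0,"rz":0,"claw":1},{"dx":-0.0005,"dy":0,"dz":-0.005,"rx":0,"ry":-0.1,"rz":0,"claw":1},{"dx":0,"dy":0,"dz":-0.003,"rx":0,"ry":0,"rz":0,"claw":1},{"dx":0,"dy":0,"dz":0,"rx":0,"ry":0,"rz":0,"claw":1},{"dx":0,"dy":0,"dz":0,"rx":0,"ry":0,"rz":0,"claw":1}]'
python3 rock.py
```

```text
time: 18.85
tool_pos: [0.4921, -0.1961, 0.0989]
orientation: [0.798, -0.602, 0.001, 0.0]
force: [-1.0, -0.1, -1.6]
width: 0.566
t 18.85 X -0.08 phi -0.11 roll -0.04 | +y corner h 45.0  -y corner h 45.1  cl@cord y -1.09 | Fx -1.0 Fy 0.2 Fz -1.6 Mx -0.01 w 0.566
```

```bash
python3 -m creep '[{"dx":-0.0008,"dy":0,"dz":0,"rx":0,"ry":-0.1,"rz":0,"claw":1},{"dx":0,"dy":0,"dz":0,"rx":0,"ry":0,"rz":0,"claw":1},{"dx":0,"dy":0,"dz":0,"rx":0,"ry":0,"rz":0,"claw":1},{"dx":0,"dy":0,"dz":0,"rx":0,"ry":0,"rz":0,"claw":1}]'
python3 rock.py
python3 - <<'E'
from h import *
w=cam("wrist"); save(w["px"],"w17"); s=cam("scene"); save(s["px"],"s17f"); save(s["px"][180:300,280:420],"s17",4); t=cam("top"); save(t["px"],"t17")
a=cv2.imread("pics/scene0.png")[:,:,::-1]
# fixture shift: crop of plate front corner, initial vs now
g=lambda i:cv2.cvtColor(np.ascontiguousarray(i),cv2.COLOR_RGB2GRAY).astype(np.float32)
for n,(y0,y1,x0,x1) in dict(corner=(255,282,340,385),box=(300,360,295,372),jar=(335,380,362,400),bottle=(245,312,255,295),tray=(285,380,395,530)).items():
    sh,r=cv2.phaseCorrelate(g(a[y0:y1,x0:x1]),g(s["px"][y0:y1,x0:x1])); print(n,np.round(sh,2),round(r,2))
E
```

```text
time: 19.18
tool_pos: [0.4917, -0.1952, 0.0987]
orientation: [0.798, -0.602, -0.0, -0.0]
force: [-0.4, 0.1, -2.0]
width: 0.567
t 19.18 X -0.26 phi 0.02 roll -0.02 | +y corner h 44.8  -y corner h 44.7  cl@cord y 0.01 | Fx -0.4 Fy 0.2 Fz -2.0 Mx -0.00 w 0.567
corner [0.37 1.05] 0.46
box [-0.06 -0.03] 1.01
jar [0.05 0.4 ] 0.97
bottle [-0.04  0.15] 0.92
tray [ 0.36 -0.29] 0.28
```

View pics/w17.png

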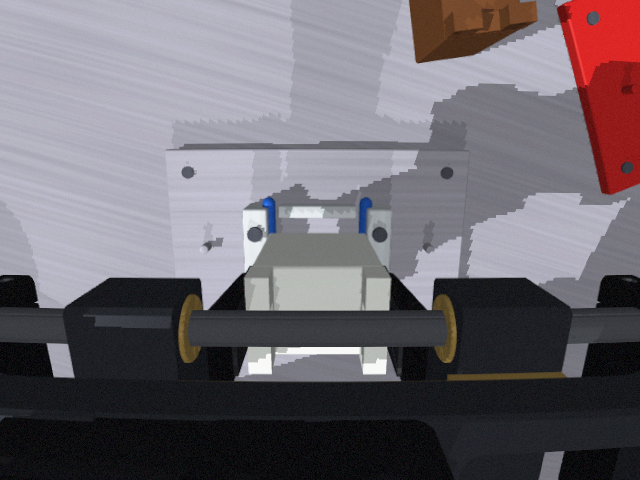

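View pics/s17.png

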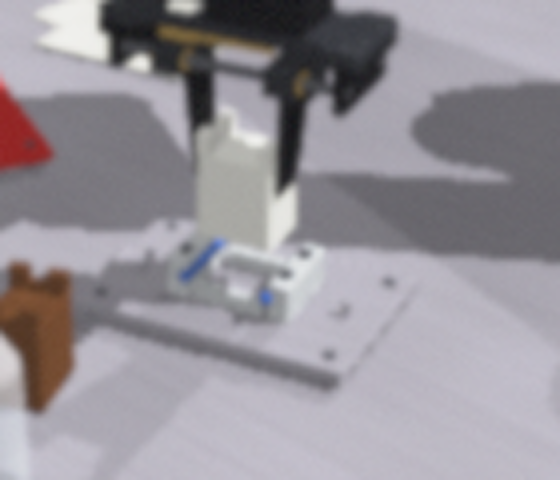

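View pics/t17.png

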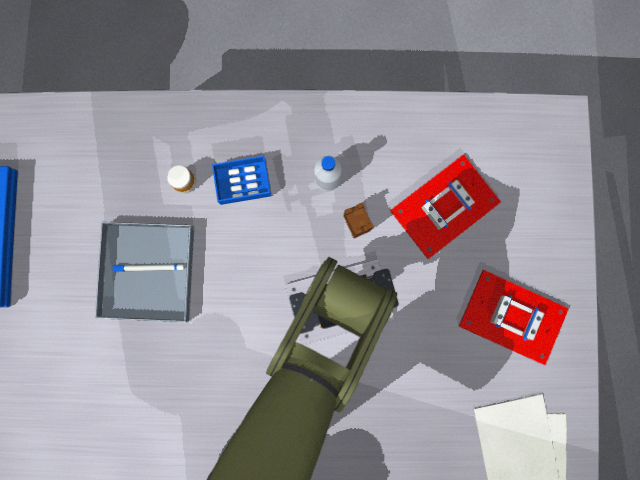

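The block hangs level above the empty pocket, and the applicator lies in the tray (top 149,268). The corner correlation is weak because of changed shadows, so I'll check the fixture's position from its screws.

Run:
```python
from h import *
w=cam("wrist"); g=cv2.cvtColor(w["px"],cv2.COLOR_RGB2GRAY)
for z,(x,y),r,old in((.014,(188,172),7,(.5163,-.1001)),(.014,(447,173),7,(.5625,-.2635)),(.045,(255,234),7,(.4959,-.1556)),(.045,(379,234),7,(.5160,-.2270))):
    p=255-g[y-r:y+r+1,x-r:x+r+1].astype(float); p=np.clip(p-p.max()*0.78,0,None)
    yy,xx=np.mgrid[-r:r+1,-r:r+1]; u=(x+(p*xx).sum()/p.sum(),y+(p*yy).sum()/p.sum()); q=onz(w,u,z); print(q.round(4),"shift mm",((q[:2]-old)*1000).round(1))
```

```text
[ 0.5163 -0.1001  0.014 ] shift mm [0. 0.]
[ 0.5625 -0.2633  0.014 ] shift mm [0.  0.2]
[ 0.4971 -0.1556  0.045 ] shift mm [ 1.2 -0. ]
[ 0.5165 -0.2267  0.045 ] shift mm [0.5 0.3]
```

The plate screws are within 0.2 mm of where they were before the rocking, so the fixture has not moved. Handing in.

```bash
python3 -c "
from rig import manip
s=manip.sense(); print(s['time'],s['tool_pos'].round(4),s['force'].round(1),s['width']); print(manip.hand_in())"
```

```text
19.3833 [ 0.4917 -0.1952  0.0987] [ 0.1 -0.2 -1.5] 0.5689976898307446
the job is handed in; nothing more can be done
None
```

I laid the applicator flat in the tray, rocked the nest block free of its pocket, and handed the job in at 19.4 s with the block still held over the pocket. The hand-in reports no verdict.

- **Rocking:** I tipped the block four times about alternate sides: -7.5°, +6.0°, -6.5° and +6.2°. The first tip went slightly past the 7° you gave, with no sign of a strong push in the force reading. I then levelled it and raised it straight up once both lower edges were above the cords' centres.
- **Final hold:** The block is level to within 0.1° and centred. Its underside is about 14 mm above the screw heads and 17 mm above the cheeks.
- **Forces:** The readings at the end of each move never passed about 5 N. At the end Fz was about -2 N, which is the block's own weight.
- **Fixture:** The two plate screws I could see are within 0.2 mm of where they were before the rocking. The cheek screws read 0.6 to 1.2 mm off. I put that down to a viewpoint and measuring difference, as it is within the 2 mm calibration.
- **Weak check:** Image matching on the fixture's corner and on the tray was inconclusive, because the arm's shadows had moved and the tray now holds the applicator. I relied on the screws and the pictures instead.
- **Other items:** The parts box, bottle and jar matched their starting images to within 0.4 pixel. I saw no change in the look-alikes.

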